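# Pack the china case with spacers, free the lid catch and close it

### The job

Pack this case of sold china for the road: push every cork spacer bar on the counter fully home, level with the canister tops, into a gap of its own between the canisters. Loosen the red left-hand lock knob by turning it clockwise as far as it goes, so that its bolt lets the lid go; once the spacers are home and the bolt is back, gently lower the lid until it is fully shut. Leave the bowl, mug and brown jar where they stand.

Things in the scene. Friction and masses are not known exactly. Their poses are not given: they have to be found in the camera images.
- case: Open pale-wood case fixed to the counter, 202 (x) x 208 (y) x 75 mm high; origin: centre of underside, -x side faces the robot. Fixed inside: six brown and cream canisters, 3 rows along x, 2 along y, upper edges rounded 8 mm, tops 66 mm up. Gaps between the rows. On the near side a grey knob bracket (92 mm out, 50 high) and, close to the hinge, an upright guide 136 mm high with the catch bolt.
- gap1 (a point): Centre of the floor of the gap near the robot, right (-x, -y in the case frame); case axes. Gap: 35 mm wide (x), 94 long (y), 31 deep from the canister tops. On its +x wall a red rounded sprung strip (74 mm long, 16 mm below the canister tops) stands 4 mm into the gap and yields at about 3 N, so a spacer does not drop in by itself: push it down with some 5 to 10 N.
- gap2 (a point): Centre of the floor of the gap near the robot, left (-x, +y); case axes. Gap: 35 mm wide (x), 94 long (y), 31 deep from the canister tops. On its +x wall a red rounded sprung strip (74 mm long, 16 mm below the canister tops) stands 4 mm into the gap and yields at about 3 N, so a spacer does not drop in by itself: push it down with some 5 to 10 N.
- gap3 (a point): Centre of the floor of the gap far, right (+x, -y); case axes. Gap: 35 mm wide (x), 94 long (y), 31 deep from the canister tops. On its +x wall a red rounded sprung strip (74 mm long, 16 mm below the canister tops) stands 4 mm into the gap and yields at about 3 N, so a spacer does not drop in by itself: push it down with some 5 to 10 N.
- gap4 (a point): Centre of the floor of the gap far, left (+x, +y); case axes. Gap: 35 mm wide (x), 94 long (y), 31 deep from the canister tops. On its +x wall a red rounded sprung strip (74 mm long, 16 mm below the canister tops) stands 4 mm into the gap and yields at about 3 N, so a spacer does not drop in by itself: push it down with some 5 to 10 N.
- spacer1_mid (a point): Centre of spacer bar 1: cork-coloured bar, square section 32 x 32 mm, 84 mm long along its own y, 70 g, lying on the counter. Fully home in a gap (long axis along the gap) its top is 1 mm above the canister tops and its centre 16 mm above the gap floor. May be absent.
- spacer2_mid (a point): Centre of spacer bar 2: cork-coloured bar, square section 32 x 32 mm, 84 mm long along its own y, 70 g, lying on the counter. Fully home in a gap (long axis along the gap) its top is 1 mm above the canister tops and its centre 16 mm above the gap floor. May be absent.
- spacer3_mid (a point): Centre of spacer bar 3: cork-coloured bar, square section 32 x 32 mm, 84 mm long along its own y, 70 g, lying on the counter. Fully home in a gap (long axis along the gap) its top is 1 mm above the canister tops and its centre 16 mm above the gap floor. May be absent.
- spacer4_mid (a point): Centre of spacer bar 4: cork-coloured bar, square section 32 x 32 mm, 84 mm long along its own y, 70 g, lying on the counter. Fully home in a gap (long axis along the gap) its top is 1 mm above the canister tops and its centre 16 mm above the gap floor. May be absent.
- lid (a joint): Lid angle, rad: 0 = shut, grows as it opens; starts upright at 1.5 to 1.75. Wooden lid 202 x 208 x 10 mm, 300 g, hinged along the left (+y) rim of the case, closing towards the case's -y. Stiff hinge: it stays where left and takes about 1 to 4 N near the free edge to lower. Until the catch bolt is drawn back the lid stops at about 1.42.
- lid_hinge (a point): Middle of the lid's hinge line, on the left rim of the case 75.5 mm up. Axes turn with the lid: x along the hinge (the lid turns about -x), -y along the lid to its free edge 208 mm away, z out of the lid's outer face (the inner face is at z = 0, the outer at z = 10 mm).
- lid_edge (a point): Middle of the lid's free edge, on its outer face; axes as at lid_hinge.
- knob (a joint): Turn of the left-hand lock knob, rad: grows as the knob is turned CLOCKWISE seen from above, which loosens it; starts at 0 to 0.3, stops at 2.6. It draws the catch bolt back 4.5 mm per rad; the bolt is clear of the lid from about 1.9.
- knob_grip (a point): Grip point of the red wing knob, on its upright axis 83 mm above the counter. Its wing is 56 mm long (own x), 16 mm thick (own y) and 36 mm high, top at 94 mm, standing on a 50 mm disc whose top is at 60 mm. The knob stands on the grey bracket. Turning it takes about 0.1 N m.
- coin_bowl: Steel bowl, 120 mm across, 45 mm high; origin under its centre. Bystander.
- mug: White mug, 80 mm across, 90 mm high; origin under its centre. Bystander.
- brown_jar: Brown glazed jar, 116 mm across, 105 mm high; origin under its centre. Bystander.

How it is judged (in metres and radians):
On the way, in this order (a step that is already met when the one before it is completed fails the run):
1. every spacer present is fully home in a gap and the knob is loosened, with the lid still open (((horizontal distance between spacer1_mid and gap1 below 0.015 m and z of spacer1_mid in the frame of gap1 below 0.021 m) or (horizontal distance between spacer1_mid and gap2 below 0.015 m and z of spacer1_mid in the frame of gap2 below 0.021 m) or (horizontal distance between spacer1_mid and gap3 below 0.015 m and z of spacer1_mid in the frame of gap3 below 0.021 m) or (horizontal distance between spacer1_mid and gap4 below 0.015 m and z of spacer1_mid in the frame of gap4 below 0.021 m)) and ((horizontal distance between spacer2_mid and gap1 below 0.015 m and z of spacer2_mid in the frame of gap1 below 0.021 m) or (horizontal distance between spacer2_mid and gap2 below 0.015 m and z of spacer2_mid in the frame of gap2 below 0.021 m) or (horizontal distance between spacer2_mid and gap3 below 0.015 m and z of spacer2_mid in the frame of gap3 below 0.021 m) or (horizontal distance between spacer2_mid and gap4 below 0.015 m and z of spacer2_mid in the frame of gap4 below 0.021 m)) and ((horizontal distance between spacer3_mid and gap1 below 0.015 m and z of spacer3_mid in the frame of gap1 below 0.021 m) or (horizontal distance between spacer3_mid and gap2 below 0.015 m and z of spacer3_mid in the frame of gap2 below 0.021 m) or (horizontal distance between spacer3_mid and gap3 below 0.015 m and z of spacer3_mid in the frame of gap3 below 0.021 m) or (horizontal distance between spacer3_mid and gap4 below 0.015 m and z of spacer3_mid in the frame of gap4 below 0.021 m)) and ((horizontal distance between spacer4_mid and gap1 below 0.015 m and z of spacer4_mid in the frame of gap1 below 0.021 m) or (horizontal distance between spacer4_mid and gap2 below 0.015 m and z of spacer4_mid in the frame of gap2 below 0.021 m) or (horizontal distance between spacer4_mid and gap3 below 0.015 m and z of spacer4_mid in the frame of gap3 below 0.021 m) or (horizontal distance between spacer4_mid and gap4 below 0.015 m and z of spacer4_mid in the frame of gap4 below 0.021 m)) and value of joint knob above 2.2 rad and value of joint lid above 0.8 rad), for 0.2 s.
2. the lid is lowered shut (value of joint lid below 0.04 rad), for 0.2 s.
At the end, for the whole second after the job is handed in: Every spacer present lies in a gap (centre within 15 mm of the gap's centre seen from above, and no more than 5 mm short of fully home), the knob is turned past 2.2 rad, and the lid is shut to within 0.04 rad (((horizontal distance between spacer1_mid and gap1 below 0.015 m and z of spacer1_mid in the frame of gap1 below 0.021 m) or (horizontal distance between spacer1_mid and gap2 below 0.015 m and z of spacer1_mid in the frame of gap2 below 0.021 m) or (horizontal distance between spacer1_mid and gap3 below 0.015 m and z of spacer1_mid in the frame of gap3 below 0.021 m) or (horizontal distance between spacer1_mid and gap4 below 0.015 m and z of spacer1_mid in the frame of gap4 below 0.021 m)) and ((horizontal distance between spacer2_mid and gap1 below 0.015 m and z of spacer2_mid in the frame of gap1 below 0.021 m) or (horizontal distance between spacer2_mid and gap2 below 0.015 m and z of spacer2_mid in the frame of gap2 below 0.021 m) or (horizontal distance between spacer2_mid and gap3 below 0.015 m and z of spacer2_mid in the frame of gap3 below 0.021 m) or (horizontal distance between spacer2_mid and gap4 below 0.015 m and z of spacer2_mid in the frame of gap4 below 0.021 m)) and ((horizontal distance between spacer3_mid and gap1 below 0.015 m and z of spacer3_mid in the frame of gap1 below 0.021 m) or (horizontal distance between spacer3_mid and gap2 below 0.015 m and z of spacer3_mid in the frame of gap2 below 0.021 m) or (horizontal distance between spacer3_mid and gap3 below 0.015 m and z of spacer3_mid in the frame of gap3 below 0.021 m) or (horizontal distance between spacer3_mid and gap4 below 0.015 m and z of spacer3_mid in the frame of gap4 below 0.021 m)) and ((horizontal distance between spacer4_mid and gap1 below 0.015 m and z of spacer4_mid in the frame of gap1 below 0.021 m) or (horizontal distance between spacer4_mid and gap2 below 0.015 m and z of spacer4_mid in the frame of gap2 below 0.021 m) or (horizontal distance between spacer4_mid and gap3 below 0.015 m and z of spacer4_mid in the frame of gap3 below 0.021 m) or (horizontal distance between spacer4_mid and gap4 below 0.015 m and z of spacer4_mid in the frame of gap4 below 0.021 m)) and value of joint knob above 2.2 rad and value of joint lid below 0.04 rad); the robot touches nothing.
It fails at once if the lid is slammed: it closes faster than 3 rad/s (velocity of joint lid below -3 rad/s).
It fails at once if the bowl, the mug or the brown jar is moved more than 30 mm (distance of any of coin_bowl, mug, brown_jar from where it was at the start of the episode above 0.03 m).
Of spacer1, spacer2, spacer3, spacer4 only 2 to 4 are there at a start; the rules pass over those that are not, and their reading is None.
At some moment in a run one of spacer1, spacer2, spacer3, spacer4 may be knocked a few centimetres aside while the robot is not near it.
Once in a run the grip may slacken for a moment while it holds something.
It also fails if it takes over 210 s, if anything falls off the work surface, if the arm or the gripper's body presses on something with over 40 N, if the wrist force passes 120 N, or if a joint passes its speed limit or range.

### The arm

A 7-joint arm with a two-finger parallel gripper is mounted at the origin on the work surface. World frame = base frame: x ahead of the robot, y to its left, z up, the work surface at z = 0. Lengths are in m, angles in degrees, forces in N, time in s.
With the tool pointing down it reaches from about 0.4 to 0.9 m from the base axis. Payload 5.5 kg.
Tool frame: the origin (TCP) lies on the centre line of the jaws, within the pads' length; the fingertips stand 8 mm ahead of it and the grasp point (between the pads) lies 11 mm behind it; z points along the fingers, y is the line along which they close (so a half turn about z gives the same grasp; the last joint's range is limited). The gripper opens to 92 mm and grips with 3 to 60 N. Pads are 19 mm wide; open, the fingers measure 130 mm over their backs; the gripper's body (75 mm by 190 mm) begins 47 mm behind the grasp point.
Start: joints at [-51.039, 28.699, -24.465, 88.831, 12.651, 65.22, -12.049], TCP at [0.263, 0.594, 0.235] pointing down, gripper open.
Joint ranges: [-164.97, 164.97], [-17.58, 116.51], [-87.97, 89.64], [11.32, 138.91], [-80.73, 260.73], [10.89, 115.49], [-147.41, 147.41]. Speed limits (degrees/s): [147.25, 147.25, 180, 180, 180, 180, 180].

### API

Orientations are given as a 3x3 rotation matrix whose columns are the frame's x, y, z axes.
In Python, from bench import arm gives the robot as it stands.
- The arm moves only by the shell command python3 shift.py 'ROWS' [OPENING] [FORCE]. ROWS is a JSON list of rows, 1 to 5 of them, each an object with the fields d (a list: dx, dy, dz in units of 100 mm), rz (a turn about the tool's z in units of 10 degrees); a field left out counts as zero; each row shifts and turns the commanded pose from where the row before left it, along the tool's axes as they then stand; what a row does not reach is not made up. A row lasts 1/8 s, in which the tool goes at most 0.0625 m and 10.7 degrees, less where a joint would pass 70% of its speed; a pose out of reach is approached as far as the arm can. OPENING is the finger opening in m, set as the command begins (- or left out keeps the last). The fingers move at their own pace and stop on an object; FORCE is the grip in N (left out, the last holds). Time passes only in rows, so rows that do not move let the fingers close. It prints the time, the measured TCP pose, the force, the opening and the grip force at its end. Input that does not fit is refused with a message, and nothing moves.
- arm.get_state(): the state, without advancing time (a new reading comes with each control period).
- arm.snapshot(name): name is "scene" or "top" or "wrist"; returns a dict with "frame" (420x560x3 uint8, blue, green, red), "mtx" (3x3 intrinsics, pixels), "camera_from_world" (4x4, takes a point from world to camera coordinates). Camera axes: x right, y up, looking along -z (the intrinsics and any distortion apply to the point x, -y, -z); pixel columns grow to the right and rows downward; lengths in m; the calibration is good to about 2 mm. A picture is of the moment at which its call begins. There is no depth.
- arm.finish_job(): hands the job in; it is judged then, once.
The state is a dict: "time": time; "qpos": joint angles; "qd": joint speeds; "tau": joint torques, N m; "ee_pos": TCP position; "ee_rot": TCP orientation; "wrist_force": force on the tool from outside, world axes, zero at the start; "torque": the same for the moment, N m; "opening": finger opening in m; "finger_force": force on a finger pad.
Only numpy, scipy, OpenCV 4.12 (cv2) and the standard library are available. Lean on these libraries where they do the work, as an engineer would, in place of code of your own. Each camera call takes 0.05 s, during which the arm holds its last target. There are 200 camera calls.

## Working session

There is one attempt and no reset: what is moved stays moved. The work goes in short steps, Python scripts to look and compute and a shell command to move; the robot and the scene stay as the last step left them, time stands still between calls to the robot, and variables do not carry over. Pictures are saved under pics/ and viewed, at most 14 in all, crops included, and the job is handed in when it is done.

```bash
ls; mkdir -p pics; python3 - <<'E'
from bench import arm
import cv2,json
s=arm.get_state(); print({k:(v if not hasattr(v,'tolist') else v.tolist()) for k,v in s.items()})
for n in("scene","top"):
    d=arm.snapshot(n); cv2.imwrite(f"pics/{n}0.png",d["frame"]); print(n,d["mtx"].tolist() if hasattr(d["mtx"],'tolist') else d["mtx"],d["camera_from_world"], d.keys())
E
```

```text
bench.py
pics
shift.py
{'time': 0.0, 'qpos': [-51.03784166930795, 28.755878967795727, -24.45287144144527, 88.88944188859784, 12.649655889470845, 65.21904171175608, -12.047773325162575], 'qd': [-0.01220868825440718, -0.04274684146281987, -0.0016204702760634169, -0.042640473908989646, 0.009534994319952646, -0.057192140838139414, -0.1329854756637035], 'tau': [-0.000990221233223565, -56.65735602378845, -5.816433280706406, -27.912869453430176, -0.06867019459605217, 0.030495536047965288, 0.00017264290818275185], 'ee_pos': [0.26292176377875354, 0.5937206005754291, 0.23366967913536074], 'ee_rot': [[-0.9144052688994952, 0.4047990100303211, -0.0008750356070939118], [0.4047999438626399, 0.9144036303508526, -0.0017338540841628208], [9.82733190067043e-05, -0.0019396596746907128, -0.9999981140295723]], 'wrist_force': [-0.2099993078448318, 0.5792856490546683, 0.011770750610717704], 'torque': [-0.052144781509160125, -0.05329319404814584, -0.07999618999587975], 'finger_force': 0.0, 'opening': 0.09186405815122181}
scene [[471.7005174436935, 0.0, 279.5070995199628], [0.0, 471.7005174436935, 213.3856706062329], [0.0, 0.0, 1.0]] [[-2.34559634e-01  9.72101669e-01  3.50664953e-04  1.18979439e-01]
 [-5.77496788e-01 -1.39635083e-01  8.04362794e-01  2.93315118e-01]
 [ 7.81971380e-01  1.88468535e-01  5.94138345e-01 -1.68545319e+00]
 [ 0.00000000e+00  0.00000000e+00  0.00000000e+00  1.00000000e+00]] dict_keys(['frame', 'mtx', 'camera_from_world'])
top [[541.6907748997309, 0.0, 281.82445274298254], [0.0, 541.6907748997309, 202.98920578655455], [0.0, 0.0, 1.0]] [[-0.01108013 -0.9997074  -0.02150218  0.06881787]
 [ 0.99629573 -0.01287106  0.08502439 -0.60416475]
 [-0.08527626 -0.02048045  0.99614683 -1.7136625 ]
 [ 0.          0.          0.          1.        ]] dict_keys(['frame', 'mtx', 'camera_from_world'])
```

View pics/top0.png

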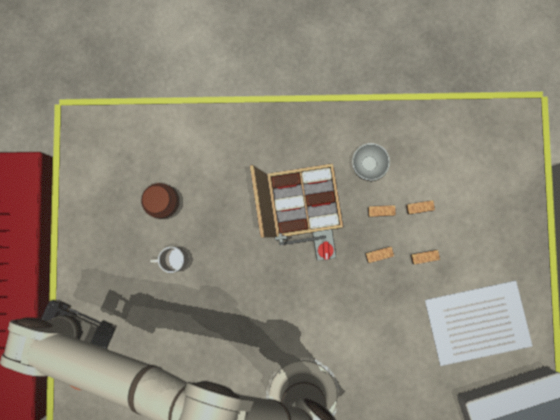

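View pics/scene0.png

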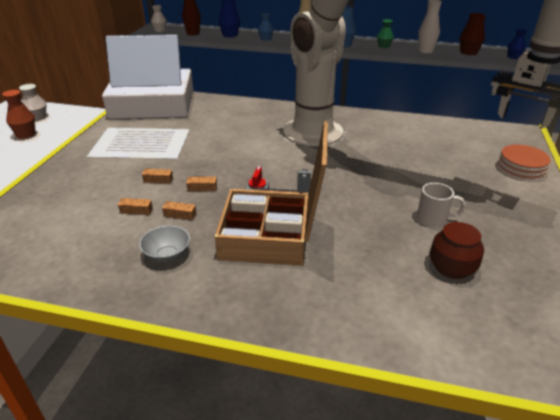

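The top view shows four cork bars at about px (381,211), (420,207), (379,254) and (425,257). The case is at (306,200) with its lid standing on the left, the red knob is at (325,250), and the bowl is at (371,161). The scene view confirms all four bars.

```bash
cat > h.py <<'E'
from bench import arm
import cv2, numpy as np
def snap(n,save=None):
    d=arm.snapshot(n); d={k:np.array(v) for k,v in d.items()}
    if save: cv2.imwrite(f"pics/{save}.png",d["frame"])
    return d
def plane(d,uv,z):
    "pixel(s) -> world point on height z"
    uv=np.atleast_2d(np.array(uv,float)); M=d["camera_from_world"]; R,t=M[:3,:3],M[:3,3]
    p=np.c_[uv,np.ones(len(uv))]@np.linalg.inv(d["mtx"]).T*[1,-1,-1]
    c=-R.T@t; w=p@R; return c+w*((z-c[2])/w[:,2:])
def proj(d,X):
    X=np.atleast_2d(X); M=d["camera_from_world"]; c=X@M[:3,:3].T+M[:3,3]
    c=c*[1,-1,-1]@d["mtx"].T; return c[:,:2]/c[:,2:]
def tri(views):
    "[(d,uv)...] -> least squares point"
    A=[];b=[]
    for d,uv in views:
        P=d["mtx"]@np.diag([1,-1,-1])@d["camera_from_world"][:3]
        for i in(0,1): A.append(P[i,:3]-uv[i]*P[2,:3]); b.append(uv[i]*P[2,3]-P[i,3])
    return np.linalg.lstsq(np.array(A),np.array(b),rcond=None)[0]
def cork(d,amin=60):
    "cork blobs: list of (centre, rect corners, area)"
    h=cv2.cvtColor(d["frame"],cv2.COLOR_BGR2HSV)
    m=cv2.inRange(h,(6,110,110),(20,255,255))
    cs,_=cv2.findContours(m,cv2.RETR_EXTERNAL,cv2.CHAIN_APPROX_NONE)
    return [(cv2.minAreaRect(c),cv2.contourArea(c)) for c in cs if cv2.contourArea(c)>amin]
def to(target,yaw=None):
    "shift in tool axes to TCP target; yaw = desired world angle (deg) of tool y (mod 180)"
    s=arm.get_state(); R=np.array(s["ee_rot"]); p=np.array(s["ee_pos"])
    out=R.T@(np.array(target)-p); cur=np.degrees(np.arctan2(R[1,1],R[0,1])); turn=0
    if yaw is not None: turn=-((yaw-cur+90)%180-90)  # tool z down: turn about z is negative world
    print("shift",out.round(4),"turn",round(turn,1),"| at",p.round(4),"yaw",round(cur,1),"q7",round(s["qpos"][6],1),"F",np.round(s["wrist_force"],1),"op",round(s["opening"],4),"t",round(s["time"],2))
E
python3 - <<'E'
from h import *
d=snap("top")
for r,a in cork(d,25): print(np.round(r[0]),np.round(r[1]),r[2],a,plane(d,r[0],.032).round(3))
print("knob",plane(d,(325,250),.09).round(3)," case corners",plane(d,[(268,172),(333,165),(342,227),(275,236)],.075).round(3), "lidtop",plane(d,[(251,166),(262,236)],.28).round(3))
w=snap("wrist","w0"); M=w["camera_from_world"]; print(w["mtx"],-M[:3,:3].T@M[:3,3],M)
to((.5,-.05,.5),90)
E
```

```text
[425. 257.] [ 9. 26.] 79.69515228271484 194.0 [[ 0.429 -0.389  0.032]]
[379. 254.] [ 9. 26.] 74.05460357666016 194.0 [[ 0.438 -0.245  0.032]]
[381. 211.] [ 9. 25.] 87.1375961303711 187.5 [[ 0.575 -0.256  0.032]]
[420. 207.] [ 9. 26.] 81.8698959350586 184.0 [[ 0.586 -0.379  0.032]]
[156. 199.] [24. 25.] 90.0 477.0 [[0.623 0.468 0.032]]
knob [[ 0.453 -0.071  0.09 ]]  case corners [[ 0.699  0.103  0.075]
 [ 0.718 -0.101  0.075]
 [ 0.524 -0.125  0.075]
 [ 0.498  0.083  0.075]] lidtop [[0.687 0.14  0.28 ]
 [0.493 0.111 0.28 ]]
[[289.19892346   0.         277.85879178]
 [  0.         289.19892346 209.01146402]
 [  0.           0.           1.        ]] [0.18846711 0.62807811 0.38438786] [[ 0.4043285   0.91461258 -0.00151583 -0.6500681 ]
 [-0.873222    0.38553671 -0.29806843  0.03700035]
 [-0.27203272  0.12184121  0.9545433  -0.39217143]
 [ 0.          0.          0.          1.        ]]
shift [-0.4774 -0.4932 -0.2654] turn -23.9 | at [0.263  0.594  0.2341] yaw 66.1 q7 -12.0 F [ 0.3  0.  -1.3] op 0.0917 t 0.2
```

The manual's scale: shifts go in units of 100 mm and turns go in units of 10 degrees. Converting my numbers, -0.03 m is -0.3, 10 degrees is 1.

```bash
python3 shift.py '[{"d": [0, 0, -0.3], "rz": 1}, {"d": [0, 0, -0.3], "rz": 1}, {"d": [0, 0, -0.3], "rz": 1}, {"d": [0, 0, -0.3], "rz": 1}, {"d": [0, 0, -0.3], "rz": 1}]' && python3 shift.py '[{"d": [0, 0, -0.3], "rz": 1}, {"d": [0, 0.6, 0]}, {"d": [0, 0.6, 0]}, {"d": [0, 0.6, 0]}, {"d": [0, 0.6, 0]}]' && python3 shift.py '[{"d": [-0.6, 0, 0]}, {"d": [-0.6, 0, 0]}, {"d": [-0.6, 0, 0]}, {"d": [-0.6, 0, 0]}, {"d": [-0.6, 0, 0]}]' &&  python3 shift.py '[{"d": [-0.6, 0, 0]}, {"d": [-0.6, 0, 0]}, {"d": [-0.6, 0, 0]}, {}, {}]'
python3 - <<'E'
from h import *
snap("wrist","w1"); to((.5,-.25,.35),6)
E
```

```text
time: 0.82
ee_pos: [0.263, 0.5942, 0.3855]
ee_rot: [[-0.272, 0.962, -0.0], [0.962, 0.272, -0.0], [-0.0, -0.0, -1.0]]
wrist_force: [0.3, 0.2, -0.1]
opening: 0.0917
finger_force: 0.0
time: 1.45
ee_pos: [0.5034, 0.6199, 0.4147]
ee_rot: [[-0.107, 0.994, 0.0], [0.994, 0.107, 0.0], [0.0, 0.0, -1.0]]
wrist_force: [0.4, 0.8, 0.0]
opening: 0.0917
finger_force: 0.0
time: 2.08
ee_pos: [0.5337, 0.3195, 0.4144]
ee_rot: [[-0.106, 0.994, -0.0], [0.994, 0.106, -0.0], [-0.0, -0.0, -1.0]]
wrist_force: [1.3, -0.9, -0.1]
opening: 0.092
finger_force: 0.0
time: 2.7
ee_pos: [0.5527, 0.143, 0.4147]
ee_rot: [[-0.106, 0.994, -0.0], [0.994, 0.106, 0.001], [0.001, -0.0, -1.0]]
wrist_force: [0.7, 0.4, -0.2]
opening: 0.0919
finger_force: 0.0
shift [-0.3862 -0.0949  0.0643] turn 0.2 | at [0.5525 0.1441 0.4146] yaw 6.2 q7 -11.7 F [ 0.1  0.3 -0.1] op 0.0917 t 2.75
```

```bash
python3 shift.py '[{"d": [-0.6, 0, 0]}, {"d": [-0.6, 0, 0]}, {"d": [-0.3, 0, 0]}, {}, {}]' >/dev/null
python3 - <<'E'
from h import *
import pickle
d=snap("wrist","w2"); pickle.dump(d,open("w2.pkl","wb")); to((.5,-.25,.35),6)
E
python3 shift.py '[{"d": [-0.6, 0, 0]}, {"d": [-0.6, 0, 0]}, {"d": [-0.6, 0, 0]}, {"d": [-0.4, -0.4, 0]}, {}]' >/dev/null; python3 shift.py '[{}, {}]' >/dev/null
python3 - <<'E'
from h import *
import pickle
d=snap("wrist","w3"); pickle.dump(d,open("w3.pkl","wb")); to((.5,-.25,.35),6)
a=cv2.imread("pics/w2.png")
cv2.imwrite("pics/w2s.png",cv2.resize(a,(784,588),interpolation=cv2.INTER_CUBIC))
for r,a in cork(d,100): print(np.round(r[0],1),np.round(r[1],1),r[2],a,plane(d,r[0],.032).round(4))
E
```

```text
shift [-0.2376 -0.0959  0.0642] turn 0.4 | at [ 0.569  -0.0033  0.4145] yaw 6.4 q7 4.5 F [-0.5  0.4  0.3] op 0.0917 t 3.42
shift [-0.0169 -0.0559  0.0646] turn 0.4 | at [ 0.5537 -0.227   0.4146] yaw 6.4 q7 28.3 F [0.2 0.7 0.7] op 0.0917 t 4.35
[440.9 298.7] [40.4  7.9] 84.14398956298828 124.5 [[ 0.9316 -0.4708  0.032 ]]
[286.3 243.7] [37.  14.6] 88.31531524658203 284.5 [[ 0.5878 -0.3806  0.032 ]]
[207.6 240.5] [38.4 15.5] 83.2901611328125 497.0 [[ 0.4308 -0.3914  0.032 ]]
[289.1 183.1] [17.  43.5] 4.398705005645752 661.0 [[ 0.5782 -0.2571  0.032 ]]
[215.  169.6] [45.9 17.5] 78.69007110595703 688.0 [[ 0.4387 -0.2471  0.032 ]]
[332.3  53.7] [103.3 132.9] 88.15238952636719 1059.0 [[ 0.6223 -0.0327  0.032 ]]
```

View pics/w2s.png

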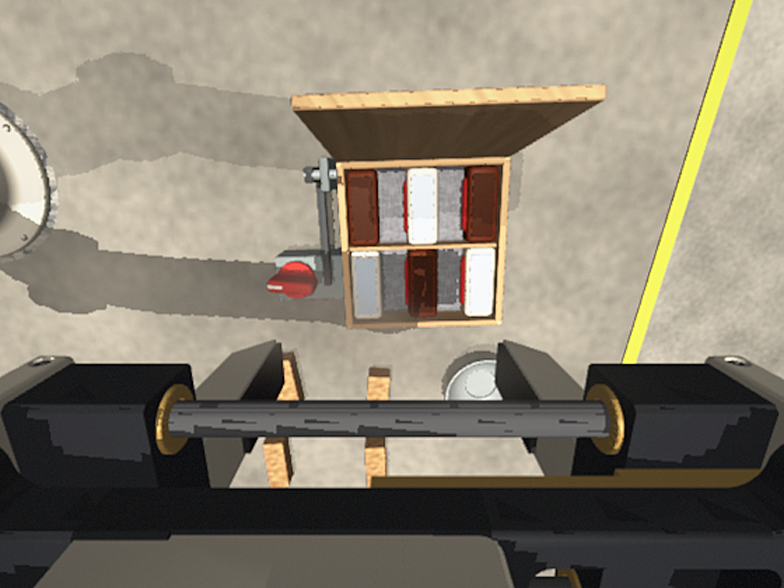

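View pics/w3.png

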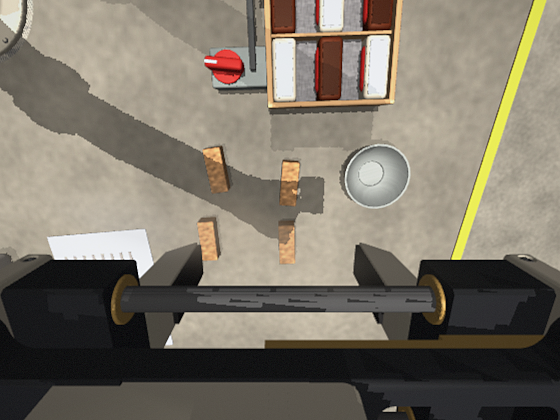

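The wrist views show the case with its 2x2 grey gaps between the canisters and the red strips on their +x walls. The guide is at about (232,125) in the unscaled w2, and the knob wing points to −x in w3 at (226,65). In w3 the four bars are at (215,169), (289,183), (208,240) and (287,243). Next I fit the case pose from its rim corners and check the heights from two views.

```bash
cat > case.py <<'E'
from h import *
import pickle
from scipy.optimize import least_squares
w2,w3=[pickle.load(open(f"w{i}.pkl","rb")) for i in(2,3)]
obs=[(w2,(-101,-104),(348,328)),(w2,(101,-104),(501.5,325)),(w2,(101,104),(509,157)),(w2,(-101,104),(337,163))]
obs=[(d,c,np.array(u)/1.4) for d,c,u in obs]+[(w3,(-101,-104),(268,108)),(w3,(101,-104),(394,104.5))]
def W(p,c): 
    a=p[2];R=np.array([[np.cos(a),-np.sin(a)],[np.sin(a),np.cos(a)]]); xy=R@(np.array(c)/1000)+p[:2]; return np.r_[xy,p[3]]
f=lambda p:np.concatenate([proj(d,W(p,c))[0]-u for d,c,u in obs])
r=least_squares(f,[.61,-.01,.1,.075]); P=r.x
if __name__=="__main__":
    print(P.round(4),np.degrees(P[2]),f(P).round(1))
    d=w2; im=cv2.resize(d["frame"],None,fx=4,fy=4,interpolation=cv2.INTER_CUBIC)
    def draw(q,z,col):
        pts=np.array([proj(d,np.r_[W(P,c)[:2],z])[0] for c in q]); cv2.polylines(im,[np.int32((pts+.5)*4-.5)],True,col,1)
    draw([(-101,-104),(101,-104),(101,104),(-101,104)],.0755,(0,255,0))
    for gx in(-32,32):
        for gy in(-48,48): draw([(gx-17.5,gy-47),(gx+17.5,gy-47),(gx+17.5,gy+47),(gx-17.5,gy+47)],.035,(255,255,0))
    cv2.imwrite("pics/ov.png",im[420:1000,840:1560])
    t=snap("top")
    print([plane(t,r[0],.032).round(4)[0] for r,a in cork(t,25)],[tri([(t,a),(w3,b)]).round(4) for a,b in(((379,254),(215,169.6)),((381,211),(289.3,183.3)))])
    print("guide",tri([(t,(281,240)),(w2,(327/1.4,162/1.4))]),"knob wing w2:",plane(w2,np.array([(297,278),(268,288)])/1.4,.09), plane(w3,[(227,66),(204,62)],.09))
E
python3 case.py
```

```text
[ 0.6127 -0.0132  0.142   0.0696] 8.138478430322406 [-0.4  0.4 -0.3 -0.6  0.9  0.1 -0.4 -0.1  0.5  0.3 -0.4 -0.2]
[array([0.0947, 0.6896, 0.032 ]), array([ 0.4345, -0.2346,  0.032 ]), array([ 0.5749, -0.2431,  0.032 ]), array([0.6226, 0.4698, 0.032 ])] [array([ 0.4386, -0.2447,  0.0331]), array([ 0.5718, -0.2451,  0.0889])]
guide [0.48548319 0.06734198 0.05247987] knob wing w2: [[ 0.46251156 -0.06278688  0.09      ]
 [ 0.4277662  -0.07942789  0.09      ]] [[ 0.46059949 -0.07862778  0.09      ]
 [ 0.42632111 -0.07704825  0.09      ]]
```

View pics/ov.png

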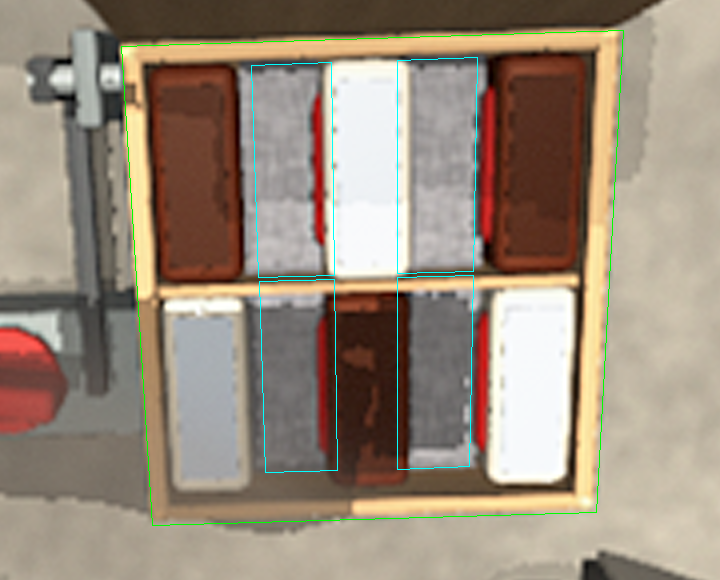

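```bash
sed -i 's/^r=least.*/r=least_squares(lambda q:f(np.r_[q,.0755]),[.61,-.01,.1]); P=np.r_[r.x,.0755]\ndef gap(i): c=[(-35.4,-49),(-35.4,49),(35.4,-49),(35.4,49)][i-1]; return W(P,c)[:2]/' case.py
cat >> h.py <<'E'
def bars(d,amin=100,z=.032):
    for r,a in cork(d,amin):
        b=cv2.boxPoints(r); b=plane(d,b,z)[:,:2]; e=[b[1]-b[0],b[2]-b[1]]; L=[np.linalg.norm(x) for x in e]; k=e[int(L[1]>L[0])]
        if .05<max(L)<.12: print("bar px",np.round(r[0]),"xy",b.mean(0).round(4),"size",np.round(L,3),"grip yaw",round((np.degrees(np.arctan2(k[1],k[0]))%180)-90,1))
E
python3 - <<'E'
from h import *
import case
from case import *
print(P,f(P).round(1),[gap(i).round(4) for i in(1,2,3,4)]); bars(w3); to((.4387,-.2471,.2),17)
print(proj(w3,[.5537,-.227,.4146]))
E
```

```text
[ 0.61201271 -0.0129639   0.14110808  0.0755    ] [-1.1  1.4  0.1  0.4  1.6 -0.1 -1.2 -0.4 -0.1 -0.1  0.6 -0.5] [array([ 0.5839, -0.0665]), array([0.5701, 0.0306]), array([ 0.654 , -0.0565]), array([0.6402, 0.0405])]
bar px [441. 299.] xy [ 0.9321 -0.472 ] size [0.016 0.103] grip yaw 21.0
bar px [286. 244.] xy [ 0.5879 -0.3815] size [0.029 0.081] grip yaw 8.9
bar px [208. 241.] xy [ 0.4309 -0.3922] size [0.031 0.083] grip yaw 8.9
bar px [289. 183.] xy [ 0.5782 -0.2581] size [0.083 0.031] grip yaw 2.2
bar px [215. 170.] xy [ 0.4389 -0.248 ] size [0.032 0.084] grip yaw 14.6
shift [-0.007  -0.1164  0.2146] turn -10.7 | at [ 0.5536 -0.2274  0.4146] yaw 6.3 q7 28.3 F [ 0.2 -0.4 -0.3] op 0.0917 t 4.4
[[278.15160724 267.34401708]]
```

```bash
python3 shift.py '[{"d": [0, -0.4, 0.4]}, {"d": [-0.03, -0.4, 0.4]}, {"d": [-0.04, -0.37, 0.4]}, {"d": [0, 0, 0.5], "rz": -0.8}, {"d": [0, 0, 0.2]}]' >/dev/null;  python3 shift.py '[{}, {}]' >/dev/null
python3 - <<'E'
from h import *
d=snap("wrist","w4"); bars(d); to((.4389,-.248,.027),14.6)
E
```

```text
bar px [441. 302.] xy [ 0.6981 -0.3504] size [0.01  0.061] grip yaw 25.5
bar px [384. 218.] xy [ 0.5775 -0.2539] size [0.076 0.031] grip yaw 1.9
bar px [278. 187.] xy [ 0.438  -0.2476] size [0.031 0.082] grip yaw 15.0
bar px [532.   1.] xy [0.6406 0.0054] size [0.005 0.058] grip yaw -81.7
shift [0.0012 0.0005 0.1991] turn -0.4 | at [ 0.4383 -0.2491  0.2261] yaw 14.2 q7 43.4 F [-0.4 -1.1  0.2] op 0.0918 t 5.33
```

View pics/w4.png

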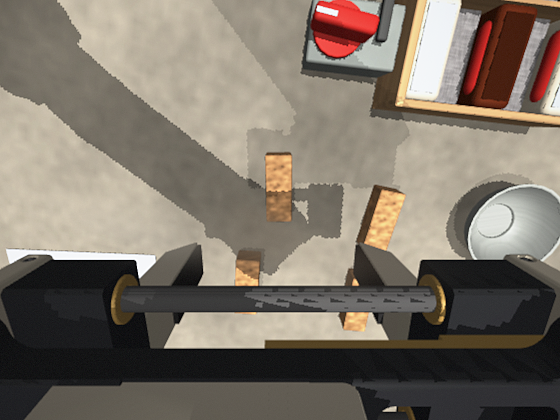

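w4 shows bar A at (278,187) centred between the fingers. Its height agrees between the views, so I'll grasp it.

Scaled: 0.05 m is 0.5, 0.035 m is 0.35.

```bash
python3 shift.py '[{"d": [0.012, 0, 0.5]}, {"d": [0, 0, 0.5]}, {"d": [0, 0, 0.5]}, {"d": [0, 0, 0.35]}, {"d": [0, 0, 0.14]}]' >/dev/null;  python3 shift.py '[{}, {}, {}, {}, {}]' 0.02 35
python3 shift.py '[{}, {"d": [0, 0, -0.4]}, {"d": [0, 0, -0.5]}, {"d": [0, 0, -0.4]}, {}]'
python3 - <<'E'
from case import *
to(np.r_[gap(1),.12],np.degrees(P[2]))
E
```

```text
time: 6.58
ee_pos: [0.437, -0.2478, 0.0262]
ee_rot: [[-0.244, 0.97, 0.001], [0.97, 0.244, -0.0], [-0.0, 0.001, -1.0]]
wrist_force: [0.1, 0.3, 0.3]
opening: 0.0468
finger_force: 0.0
time: 7.2
ee_pos: [0.439, -0.2489, 0.159]
ee_rot: [[-0.244, 0.97, 0.006], [0.97, 0.244, -0.003], [-0.004, 0.005, -1.0]]
wrist_force: [-0.9, -0.2, -1.0]
opening: 0.0198
finger_force: 0.0
shift [0.1418 0.1847 0.0394] turn 6.0 | at [ 0.439  -0.2489  0.159 ] yaw 14.1 q7 44.7 F [-0.9 -0.2 -1. ] op 0.0198 t 7.2
```

Scaled: -0.02 m is -0.2.

```bash
python3 shift.py '[{"d": [0, 0, -0.2]}, {"d": [0, 0, -0.2]}, {"d": [0, 0, -0.2]}, {}, {}]' 0.08|tail -2
python3 - <<'E'
from h import *
d=snap("wrist"); bars(d); to((.4389,-.248,.027),14.6)
E
```

```text
opening: 0.0656
finger_force: 0.0
bar px [395. 300.] xy [ 0.6242 -0.3538] size [0.009 0.072] grip yaw 23.6
bar px [388. 226.] xy [ 0.577  -0.2582] size [0.085 0.031] grip yaw 0.9
bar px [274. 192.] xy [ 0.432  -0.2501] size [0.031 0.083] grip yaw 14.8
bar px [517.  56.] xy [ 0.6396 -0.0491] size [0.096 0.032] grip yaw 6.7
shift [-0.0018  0.0031  0.1872] turn -0.5 | at [ 0.4359 -0.2472  0.2142] yaw 14.1 q7 43.6 F [-0.6 -0.3  0.1] op 0.0693 t 7.88
```

```bash
python3 shift.py '[{"d": [-0.02, -0.045, 0.5]}, {"d": [0, 0, 0.5]}, {"d": [0, 0, 0.4]}, {"d": [0, 0, 0.35]}, {"d": [0, 0, 0.12]}]' 0.06 >/dev/null;  python3 shift.py '[{}, {}, {}, {}, {}]' 0.02 35|tail -2
python3 shift.py '[{}, {}, {"d": [0, 0, -0.4]}, {"d": [0, 0, -0.5]}, {}]'
python3 - <<'E'
from case import *
d=snap("wrist","w5"); to(np.r_[gap(1),.12],np.degrees(P[2]))
E
```

```text
opening: 0.0316
finger_force: 34.9
time: 9.75
ee_pos: [0.4358, -0.2523, 0.1226]
ee_rot: [[-0.244, 0.97, 0.008], [0.97, 0.244, -0.003], [-0.005, 0.007, -1.0]]
wrist_force: [0.4, 0.2, -1.9]
opening: 0.0317
finger_force: 34.9
shift [0.1428 0.1901 0.001 ] turn 6.0 | at [ 0.4344 -0.2514  0.1207] yaw 14.1 q7 46.3 F [ 0.1  0.1 -1.3] op 0.0315 t 9.8
```

Scaled: 0.0475 m is 0.475, 0.036 m is 0.36.

```bash
python3 shift.py '[{"d": [0, 0, -0.3]}, {"d": [0.36, 0.475, 0]}, {"d": [0.36, 0.475, 0]}, {"d": [0.36, 0.475, 0]}, {"d": [0.348, 0.476, 0]}]' >/dev/null;  python3 shift.py '[{"rz": 0.6}, {"d": [0, 0, 0.2]}, {}, {}]'
python3 - <<'E'
from case import *
d=snap("wrist","w6"); to(np.r_[gap(1),.077],np.degrees(P[2]))
c=cv2.resize(d["frame"],(784,588),interpolation=cv2.INTER_CUBIC)
def L(q,z,col):
    pts=np.array([proj(d,np.r_[W(P,k)[:2],z])[0] for k in q]); cv2.polylines(c,[np.int32((pts+.5)*1.4-.5)],True,col,1)
L([(-101,-104),(101,-104),(101,104),(-101,104)],.075,(0,255,0))
for gx in(-35.4,35.4):
  for gy in(-49,49): L([(gx-17.5,gy-47),(gx+17.5,gy-47),(gx+17.5,gy+47),(gx-17.5,gy+47)],.066,(255,255,0))
cv2.imwrite("pics/w6s.png",c)
E
```

```text
time: 10.92
ee_pos: [0.5818, -0.066, 0.1281]
ee_rot: [[-0.141, 0.99, -0.001], [0.99, 0.141, 0.0], [0.0, -0.001, -1.0]]
wrist_force: [-0.1, 0.4, -0.6]
opening: 0.0314
finger_force: 34.9
shift [-0.0005  0.0016  0.0517] turn 0.0 | at [ 0.5823 -0.0661  0.1287] yaw 8.1 q7 16.0 F [ 0.7 -0.3 -0.7] op 0.0317 t 10.97
```

View pics/w6s.png

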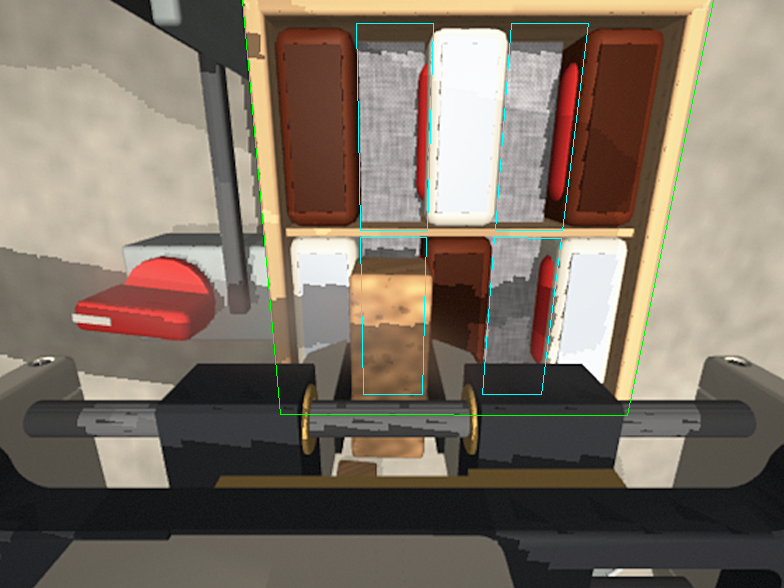

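Overlay w6 lines up with the rim and canisters, and bar A hangs over gap 1. I'll check its offset along the gap.

```bash
python3 - <<'E'
from case import *
s=arm.get_state(); d=snap("wrist"); p=np.array(s["ee_pos"]); z=p[2]+.005
q=plane(d,np.array([(351,276),(431,274),(356,455),(424,458)])/1.4,z); R=np.array(s["ee_rot"])
print(((q-p)@R).round(4))
E
```

```text
[[ 0.0433 -0.0144 -0.005 ]
 [ 0.0441  0.0153 -0.005 ]
 [-0.0364 -0.0145 -0.005 ]
 [-0.0379  0.0148 -0.005 ]]
```

Scaled: -0.0035 m is -0.035, 0.0015 m is 0.015.

```bash
python3 shift.py '[{"d": [-0.035, 0.015, 0.1]}, {"d": [0, 0, 0.15]}, {"d": [0, 0, 0.1]}, {}]' |grep -A3 ee_pos; python3 shift.py '[{"d": [0, 0, 0.06]}, {"d": [0, 0, 0.06]}, {"d": [0, 0, 0.03]}, {}]'|grep -v rot
```

```text
ee_pos: [0.5831, -0.069, 0.0921]
ee_rot: [[-0.141, 0.99, -0.003], [0.99, 0.141, 0.0], [0.001, -0.003, -1.0]]
wrist_force: [-1.0, 0.9, -0.3]
opening: 0.0316
time: 12.02
ee_pos: [0.5829, -0.0693, 0.0779]
wrist_force: [-4.9, -0.0, -2.5]
opening: 0.0317
finger_force: 34.9
```

Scaled: 0.003 m is 0.03.

```bash
python3 shift.py '[{"d": [0, 0, 0.03]}, {}]' |grep -A3 ee_pos; python3 shift.py '[{}, {}, {}, {"d": [0, 0, -0.12]}, {"d": [0, 0, -0.12]}]' 0.045 |grep open; python3 shift.py '[{}, {}, {}, {}, {}]' 0 20|grep -A9 ee_pos;  python3 shift.py '[{}, {"d": [0, 0, 0.1]}, {"d": [0, 0, 0.06]}, {"d": [0, 0, 0.03]}, {}]'|grep -v rot
```

```text
ee_pos: [0.5837, -0.0692, 0.0753]
ee_rot: [[-0.141, 0.99, -0.001], [0.99, 0.141, 0.0], [0.0, -0.001, -1.0]]
wrist_force: [-4.0, -0.2, -0.9]
opening: 0.0315
opening: 0.045
ee_pos: [0.5842, -0.0692, 0.0994]
ee_rot: [[-0.141, 0.99, -0.0], [0.99, 0.141, 0.0], [0.0, -0.0, -1.0]]
wrist_force: [-0.1, -0.7, 0.1]
opening: 0.0016
finger_force: 0.0
time: 14.15
ee_pos: [0.5841, -0.0692, 0.0802]
wrist_force: [-0.3, 0.3, -0.5]
opening: 0.0002
finger_force: 0.0
```

Scaled: 0.003 m is 0.03, 0.002 m is 0.02.

```bash
python3 shift.py '[{"d": [0, 0, 0.03]}, {"d": [0, 0, 0.02]}, {}]' |grep -v rot; python3 shift.py '[{"d": [0, 0, 0.02]}, {"d": [0, 0, 0.01]}, {}]' |grep -v rot
```

```text
time: 14.52
ee_pos: [0.5847, -0.0692, 0.0757]
wrist_force: [0.2, 0.3, 0.1]
opening: 0.0004
finger_force: 0.3
time: 14.9
ee_pos: [0.5848, -0.0691, 0.0752]
wrist_force: [-6.8, 1.0, 20.4]
opening: 0.0004
finger_force: 10.1
```

Scaled: -0.06 m is -0.6, -0.03 m is -0.3.

```bash
python3 shift.py '[{"d": [0, 0, -0.3]}, {"d": [0, 0, -0.6]}, {"d": [0, 0, -0.6]}, {}, {}]' 0.065|grep -A1 ee_pos
python3 - <<'E'
from case import *
d=snap("wrist","w7"); bars(d); bars(d,100,.067); print(gap(1)); to((.4309,-.391,.22),9)
cv2.imwrite("pics/w7s.png",d["frame"][:300])
E
```

```text
ee_pos: [0.584, -0.069, 0.2224]
ee_rot: [[-0.141, 0.99, -0.0], [0.99, 0.141, 0.0], [0.0, -0.0, -1.0]]
bar px [362. 300.] xy [ 0.7197 -0.2067] size [0.008 0.074] grip yaw 15.5
bar px [194. 300.] xy [ 0.4914 -0.2395] size [0.074 0.008] grip yaw 1.8
bar px [276. 194.] xy [ 0.5823 -0.0762] size [0.035 0.093] grip yaw 8.9
bar px [387.  96.] xy [0.6882 0.051 ] size [0.097 0.037] grip yaw 7.5
bar px [241.  95.] xy [0.5282 0.0285] size [0.034 0.097] grip yaw 9.3
bar px [362. 300.] xy [ 0.7046 -0.1842] size [0.007 0.066] grip yaw 15.5
bar px [194. 300.] xy [ 0.4997 -0.2137] size [0.066 0.007] grip yaw 1.8
bar px [276. 194.] xy [ 0.5812 -0.0671] size [0.031 0.083] grip yaw 8.9
bar px [387.  96.] xy [0.6763 0.047 ] size [0.087 0.033] grip yaw 7.5
bar px [241.  95.] xy [0.5327 0.0269] size [0.031 0.087] grip yaw 9.3
[ 0.58385593 -0.06645554]
shift [-0.2973 -0.1964  0.0016] turn -0.9 | at [ 0.5833 -0.0689  0.2214] yaw 8.1 q7 15.4 F [-0.1  0.6 -0.2] op 0.0497 t 15.57
```

View pics/w7s.png

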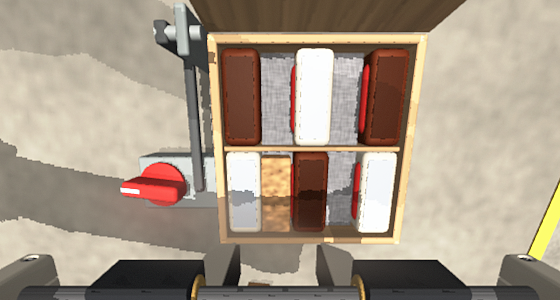

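w7 shows bar 1 fully home in gap 1: its top measures 31 x 83 mm at z = 67 mm. Next is bar C.

Scaled: -0.0327 m is -0.327, -0.05 m is -0.5.

```bash
python3 shift.py '[{"d": [-0.5, -0.327, 0]}, {"d": [-0.5, -0.327, 0]}, {"d": [-0.5, -0.327, 0]}, {"d": [-0.5, -0.327, 0]}, {"d": [-0.5, -0.327, 0]}]' >/dev/null; python3 shift.py '[{"d": [-0.47, -0.327, 0]}, {}, {}]' >/dev/null
python3 - <<'E'
from case import *
d=snap("wrist"); bars(d);to((.4309,-.391,.027),9)
E
```

```text
bar px [395. 298.] xy [ 0.6101 -0.5164] size [0.008 0.062] grip yaw 19.2
bar px [407. 201.] xy [ 0.5881 -0.3826] size [0.086 0.031] grip yaw 8.3
bar px [428.  92.] xy [ 0.5772 -0.2595] size [0.085 0.031] grip yaw 0.7
shift [-0.0023 -0.0014  0.1941] turn -0.8 | at [ 0.4324 -0.389   0.2211] yaw 8.2 q7 53.7 F [-0.9  0.4 -0.1] op 0.0649 t 16.62
```

```bash
python3 - <<'E'
from case import *
d=snap("wrist","w8")
E
```

```text
(no output)
```

View pics/w8.png

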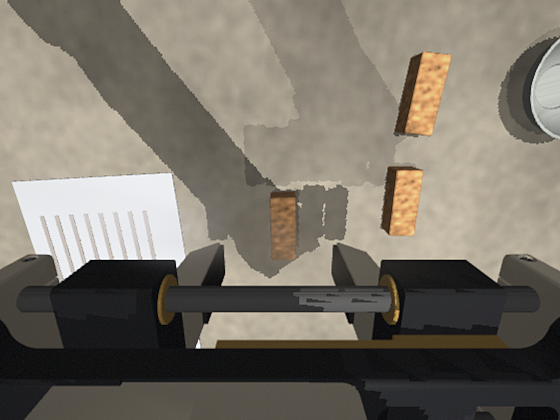

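Bar C is at about (284,226), in the gripper's shadow, so the mask missed it. I'll lower the brightness threshold.

```bash
sed -i 's/(6,110,110)/(6,95,55)/' h.py; python3 - <<'E'
from case import *
d=snap("wrist"); bars(d); q=plane(d,[(271,193),(296,192),(272,259),(298,259)],.032); print(q.round(4),q.mean(0)); to((q.mean(0)[0],q.mean(0)[1],.027),9)
E
```

```text
bar px [166. 299.] xy [ 0.3031 -0.5632] size [0.08  0.023] grip yaw -3.4
bar px [390. 299.] xy [ 0.6051 -0.5181] size [0.024 0.081] grip yaw 20.2
bar px [282. 225.] xy [ 0.4441 -0.4336] size [0.031 0.088] grip yaw 9.3
bar px [400. 201.] xy [ 0.5819 -0.3819] size [0.088 0.042] grip yaw 6.3
bar px [422.  93.] xy [ 0.5722 -0.2594] size [0.086 0.041] grip yaw 0.2
[[ 0.4245 -0.3932  0.032 ]
 [ 0.4543 -0.3876  0.032 ]
 [ 0.438  -0.4805  0.032 ]
 [ 0.4714 -0.4756  0.032 ]] [ 0.44705997 -0.43423224  0.032     ]
shift [-0.0473  0.0074  0.1947] turn -0.7 | at [ 0.4331 -0.3888  0.2218] yaw 8.3 q7 53.7 F [ 0.3  0.6 -0.2] op 0.0649 t 16.73
```

The manual's scale: shifts go in units of 100 mm and turns go in units of 10 degrees. Converting my numbers, 0.06 m is 0.6, 0.05 m is 0.5.

```bash
python3 shift.py '[{"d": [-0.47, 0.065, 0]}, {"d": [0, 0, 0.6]}, {"d": [0, 0, 0.6]}, {"d": [0, 0, 0.5]}, {"d": [0, 0, 0.24]}]' >/dev/null;  python3 shift.py '[{}, {}, {}, {}, {}]' 0.02 35|grep -v rot
python3 shift.py '[{}, {}, {"d": [0, 0, -0.4]}, {"d": [0, 0, -0.5]}, {"d": [0, 0, -0.4]}]'|grep -v rot
python3 - <<'E'
from case import *
d=snap("wrist","w9"); to(np.r_[gap(3),.13],np.degrees(P[2]))
E
```

```text
time: 17.98
ee_pos: [0.4461, -0.4371, 0.0303]
wrist_force: [-0.1, 1.2, 6.3]
opening: 0.0312
finger_force: 34.9
time: 18.6
ee_pos: [0.4452, -0.4368, 0.1608]
wrist_force: [-0.3, 0.4, 0.6]
opening: 0.0321
finger_force: 34.9
shift [0.3501 0.2581 0.0357] turn 0.0 | at [ 0.4475 -0.4392  0.1665] yaw 8.1 q7 58.2 F [ 0.4 -0.9  3.1] op 0.0313 t 18.65
```

```bash
python3 shift.py '[{"d": [0.5, 0.368, 0]}, {"d": [0.5, 0.368, 0]}, {"d": [0.5, 0.368, 0]}, {"d": [0.5, 0.368, 0]}, {"d": [0.5, 0.368, 0]}]' >/dev/null; python3 shift.py '[{"d": [0.5, 0.368, 0]}, {"d": [0.5, 0.368, 0]}, {"d": [0, 0, 0.2]}, {"d": [0, 0, 0.15]}, {}]' |grep -v rot
python3 - <<'E'
from case import *
d=snap("wrist","w10"); to(np.r_[gap(3),.08],np.degrees(P[2]))
cv2.imwrite("pics/w10s.png",cv2.resize(d["frame"],(784,588),interpolation=cv2.INTER_CUBIC)[150:520])
E
```

```text
time: 19.9
ee_pos: [0.6485, -0.0559, 0.1217]
wrist_force: [0.3, -0.6, -0.6]
opening: 0.0316
finger_force: 34.9
shift [-0.0011  0.0045  0.0429] turn -0.1 | at [ 0.6494 -0.056   0.1229] yaw 7.9 q7 16.8 F [-0.9 -0.8 -0.1] op 0.0316 t 19.95
```

View pics/w10s.png

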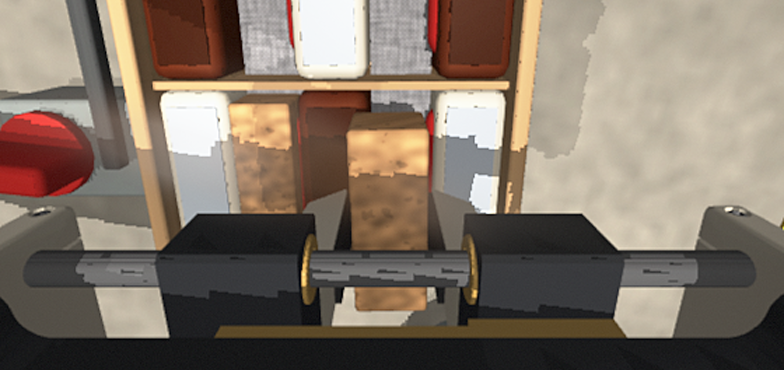

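Scaled: 0.0045 m is 0.045, -0.004 m is -0.04.

```bash
python3 shift.py '[{"d": [-0.04, 0.045, 0.1]}, {"d": [0, 0, 0.15]}, {"d": [0, 0, 0.08]}, {}]' |grep -v rot; python3 shift.py '[{"d": [0, 0, 0.05]}, {"d": [0, 0, 0.05]}, {"d": [0, 0, 0.03]}, {}]'|grep -v rot
```

```text
time: 20.45
ee_pos: [0.6548, -0.0568, 0.0894]
wrist_force: [0.9, -0.4, -0.0]
opening: 0.0315
finger_force: 34.9
time: 20.95
ee_pos: [0.6545, -0.0573, 0.0768]
wrist_force: [-3.0, -1.1, -2.1]
opening: 0.0312
finger_force: 34.9
```

Scaled: 0.001 m is 0.01.

```bash
python3 shift.py '[{"d": [0, 0, 0.01]}, {}]' |grep -A3 force; python3 shift.py '[{}, {}, {}, {"d": [0, 0, -0.12]}, {"d": [0, 0, -0.12]}]' 0.045 |grep open; python3 shift.py '[{}, {}, {}, {}, {}]' 0 20|grep -A9 open;  python3 shift.py '[{}, {"d": [0, 0, 0.1]}, {"d": [0, 0, 0.06]}, {"d": [0, 0, 0.03]}, {}]'|grep -v rot; python3 shift.py '[{"d": [0, 0, 0.03]}, {"d": [0, 0, 0.02]}, {}]' |grep -v rot; python3 shift.py '[{"d": [0, 0, 0.02]}, {}]' |grep -v rot
```

```text
wrist_force: [-5.1, -2.2, -0.1]
opening: 0.0317
finger_force: 34.8
opening: 0.0448
opening: 0.0012
finger_force: 0.0
time: 23.08
ee_pos: [0.6555, -0.057, 0.0812]
wrist_force: [-0.5, -0.1, -0.1]
opening: 0.0001
finger_force: 0.0
time: 23.45
ee_pos: [0.6559, -0.0569, 0.0766]
wrist_force: [0.2, -0.4, 0.6]
opening: 0.0006
finger_force: 0.0
time: 23.7
ee_pos: [0.656, -0.0569, 0.0754]
wrist_force: [-2.5, 0.0, 5.0]
opening: 0.0005
finger_force: 2.6
```

```bash
python3 shift.py '[{"d": [0, 0, 0.01]}, {}]' |grep -A1 -E "pos|force"; python3 shift.py '[{"d": [0, 0, -0.3]}, {"d": [0, 0, -0.6]}, {"d": [0, 0, -0.6]}, {}, {}]' 0.065|grep -A1 ee_pos
python3 - <<'E'
from case import *
d=snap("wrist","w11"); bars(d,100,.067); print(gap(3));to((.5775,-.2585,.22),1)
E
```

```text
ee_pos: [0.6561, -0.0569, 0.0754]
ee_rot: [[-0.141, 0.99, 0.001], [0.99, 0.141, 0.0], [0.0, 0.001, -1.0]]
wrist_force: [-4.8, -0.2, 11.6]
opening: 0.0007
finger_force: 5.5
ee_pos: [0.6556, -0.0567, 0.2235]
ee_rot: [[-0.141, 0.99, 0.0], [0.99, 0.141, 0.0], [0.0, 0.0, -1.0]]
bar px [359. 299.] xy [ 0.7727 -0.1727] size [0.017 0.071] grip yaw 15.1
bar px [197. 299.] xy [ 0.5752 -0.2004] size [0.073 0.016] grip yaw -0.4
[ 0.65395224 -0.05649821]
shift [-0.1888 -0.1051  0.0024] turn 7.1 | at [ 0.6548 -0.0567  0.2223] yaw 8.1 q7 16.0 F [ 0.  -0.5 -0.1] op 0.0499 t 24.62
```

Scaled: -0.047 m is -0.47, -0.0263 m is -0.263, 7 degrees is 0.7.

```bash
python3 shift.py '[{"d": [-0.47, -0.263, 0]}, {"d": [-0.47, -0.263, 0]}, {"d": [-0.47, -0.263, 0]}, {"d": [-0.47, -0.263, 0]}, {"rz": 0.7}]' >/dev/null; python3 shift.py '[{}, {}]' |grep -A1 pos
python3 - <<'E'
from case import *
d=snap("wrist","w12"); bars(d);to((.5775,-.2585,.027),1); cv2.imwrite("pics/w12s.png",cv2.resize(d["frame"],(784,588),interpolation=cv2.INTER_CUBIC)[:420])
E
```

```text
ee_pos: [0.5782, -0.2563, 0.2223]
ee_rot: [[-0.024, 1.0, -0.002], [1.0, 0.024, 0.001], [0.001, -0.002, -1.0]]
bar px [389. 299.] xy [ 0.7335 -0.4062] size [0.023 0.082] grip yaw 13.4
bar px [166. 299.] xy [ 0.4279 -0.4142] size [0.081 0.024] grip yaw -9.1
bar px [279. 190.] xy [ 0.5784 -0.2572] size [0.031 0.086] grip yaw 3.9
shift [-0.0024 -0.0006  0.1956] turn 0.4 | at [ 0.5784 -0.2563  0.2226] yaw 1.4 q7 29.7 F [0.7 0.1 0.2] op 0.065 t 25.55
```

View pics/w12s.png

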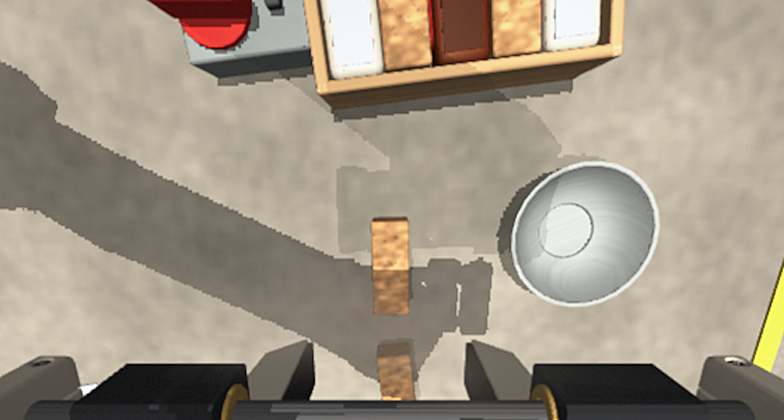

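Both far-side checks look right: the bars are level in gaps 1 and 3, and bar B is at (391,266) in the crop. For the lid-side gaps I'll grip 15 mm toward −y of centre, so the gripper stays clear of the lid and guide.

Scaled: -0.0167 m is -0.167, 0.05 m is 0.5.

```bash
python3 shift.py '[{"d": [-0.167, 0, 0.4]}, {"d": [0, 0, 0.5]}, {"d": [0, 0, 0.5]}, {"d": [0, 0, 0.4]}, {"d": [0, 0, 0.16]}]' >/dev/null;  python3 shift.py '[{}, {}, {}, {}, {}]' 0.02 40|grep -v rot
python3 shift.py '[{}, {}, {"d": [0, 0, -0.5]}, {"d": [0, 0, -0.5]}, {"d": [0, 0, -0.5]}]'|grep -v rot
python3 - <<'E'
from case import *
g=W(P,(35.4,34))[:2]; to(np.r_[g,.18],np.degrees(P[2])); print(plane(w2,np.array([(327,175),(310,172)])/1.4,.136), "local +y gap2 body edge",W(P,(-35.4,71)))
E
```

```text
time: 26.8
ee_pos: [0.5794, -0.275, 0.0292]
wrist_force: [-0.6, 0.5, 5.6]
opening: 0.0316
finger_force: 39.9
time: 27.42
ee_pos: [0.5781, -0.2745, 0.1791]
wrist_force: [0.9, 0.7, -1.0]
opening: 0.0316
finger_force: 39.9
shift [ 0.2989  0.07   -0.0009] turn -7.0 | at [ 0.5781 -0.2745  0.1791] yaw 1.1 q7 32.0 F [ 0.9  0.7 -1. ] op 0.0316 t 27.43
[[0.49752209 0.06295482 0.136     ]
 [0.4801673  0.06396474 0.136     ]] local +y gap2 body edge [0.5669791  0.05235175 0.0755    ]
```

Scaled: 0.05 m is 0.5, 0.0117 m is 0.117.

```bash
python3 shift.py '[{"d": [0.5, 0.117, 0]}, {"d": [0.5, 0.117, 0]}, {"d": [0.5, 0.117, 0]}, {"d": [0.5, 0.117, 0]}, {"d": [0.5, 0.117, 0]}]' >/dev/null; python3 shift.py '[{"d": [0.49, 0.117, 0]}, {"d": [0, 0, 0.2], "rz": -0.7}, {"d": [0, 0, 0.2]}, {"d": [0, 0, 0.1]}, {}]' |grep -v rot
python3 - <<'E'
from case import *
d=snap("wrist","w13"); g=W(P,(35.4,34))[:2]; to(np.r_[g,.08],np.degrees(P[2]))
cv2.imwrite("pics/w13s.png",cv2.resize(d["frame"],(784,588),interpolation=cv2.INTER_CUBIC)[:520])
E
```

```text
time: 28.68
ee_pos: [0.6419, 0.0242, 0.1265]
wrist_force: [-0.9, 0.3, 0.1]
opening: 0.0316
finger_force: 39.9
shift [ 0.0013 -0.0001  0.0474] turn -0.1 | at [0.6426 0.0245 0.1274] yaw 8.0 q7 9.6 F [ 1.   0.7 -1.3] op 0.0315 t 28.73
```

View pics/w13s.png

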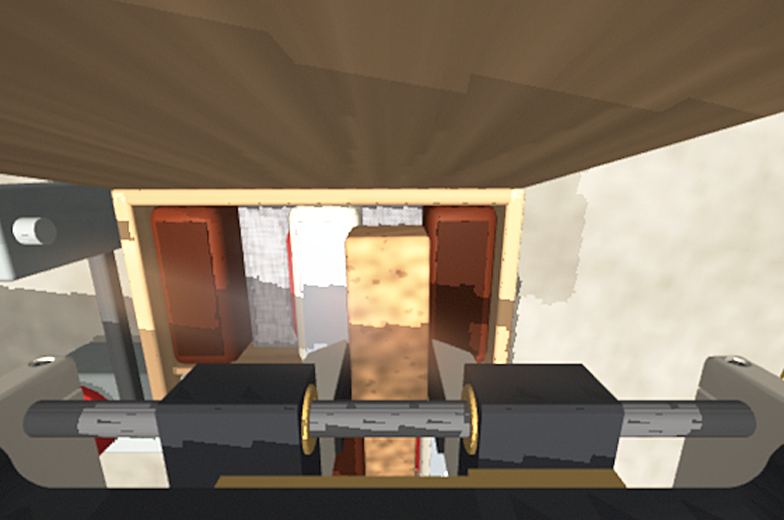

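```bash
python3 - <<'E'
from case import *
s=arm.get_state(); d=snap("wrist"); p=np.array(s["ee_pos"]); R=np.array(s["ee_rot"])
q=plane(d,np.array([(347,239),(430,238)])/1.4,p[2]+.004); print(((q-p)@R).round(4))
E
```

```text
[[ 0.057  -0.0156 -0.004 ]
 [ 0.0574  0.0146 -0.004 ]]
```

```bash
python3 shift.py '[{"d": [0, 0, 0.15]}, {"d": [0, 0, 0.15]}, {"d": [0, 0, 0.08]}, {}]' |grep -v rot; python3 shift.py '[{"d": [0, 0, 0.05]}, {"d": [0, 0, 0.05]}, {"d": [0, 0, 0.03]}, {}]'|grep -v rot
```

```text
time: 29.28
ee_pos: [0.6426, 0.0258, 0.0887]
wrist_force: [0.0, -0.5, -1.5]
opening: 0.0314
finger_force: 39.9
time: 29.78
ee_pos: [0.6426, 0.0256, 0.0763]
wrist_force: [0.2, -0.8, -1.5]
opening: 0.0314
finger_force: 39.9
```

Scaled: -0.012 m is -0.12.

```bash
python3 shift.py '[{}, {}, {}, {"d": [0, 0, -0.12]}, {"d": [0, 0, -0.12]}]' 0.045 |grep open; python3 shift.py '[{"d": [0.03, 0, 0]}, {"d": [0.03, 0, 0]}, {"d": [0.02, 0, 0]}, {}, {}]' 0 20|grep -A9 open;  python3 shift.py '[{}, {"d": [0, 0, 0.1]}, {"d": [0, 0, 0.06]}, {"d": [0, 0, 0.03]}, {}]'|grep -v rot; python3 shift.py '[{"d": [0, 0, 0.03]}, {"d": [0, 0, 0.02]}, {}]' |grep -v rot; python3 shift.py '[{"d": [0, 0, 0.02]}, {}]' |grep -v rot
```

```text
opening: 0.045
opening: 0.0017
finger_force: 0.0
time: 31.65
ee_pos: [0.6414, 0.0335, 0.0812]
wrist_force: [0.2, 0.3, 0.2]
opening: 0.0008
finger_force: 0.0
time: 32.02
ee_pos: [0.642, 0.0337, 0.0767]
wrist_force: [0.2, -0.2, 0.2]
opening: 0.0002
finger_force: 0.3
time: 32.28
ee_pos: [0.642, 0.0338, 0.0754]
wrist_force: [-1.7, 0.8, 5.4]
opening: 0.0002
finger_force: 2.8
```

Next, lift, check gap 4, and go over bar D.

Scaled: 0.001 m is 0.01.

```bash
python3 shift.py '[{"d": [0, 0, 0.01]}, {}]' |grep -E "pos|force"; python3 shift.py '[{"d": [0, 0, -0.3]}, {"d": [0, 0, -0.6]}, {"d": [0, 0, -0.6]}, {"d": [-0.3, 0, 0]}, {"d": [-0.3, 0, 0]}]' 0.065|grep -A1 ee_pos
python3 - <<'E'
from case import *
d=snap("wrist","w14"); to((.588,-.397,.22),9)
E
```

```text
ee_pos: [0.642, 0.0337, 0.0753]
wrist_force: [-4.3, -1.1, 11.9]
finger_force: 5.9
ee_pos: [0.6508, -0.0257, 0.2249]
ee_rot: [[-0.143, 0.99, 0.002], [0.99, 0.143, 0.0], [0.0, 0.002, -1.0]]
shift [-0.3524 -0.1116  0.0056] turn -1.2 | at [ 0.6505 -0.0326  0.2243] yaw 7.8 q7 13.7 F [ 0.6 -4.1  0.7] op 0.0497 t 33.2
```

```bash
python3 shift.py '[{"d": [-0.5, -0.16, 0]}, {"d": [-0.5, -0.16, 0]}, {"d": [-0.5, -0.16, 0]}, {"d": [-0.5, -0.16, 0]}, {"d": [-0.5, -0.16, 0]}]' >/dev/null; python3 shift.py '[{"d": [-0.5, -0.16, 0]}, {"d": [-0.5, -0.16, 0]}, {}, {}]' |grep -A1 pos
python3 - <<'E'
from case import *
d=snap("wrist","w15"); bars(d);to((.588,-.397,.027),9)
a=np.vstack([cv2.resize(cv2.imread("pics/w14.png")[:250],(560,250)),d["frame"][100:300]]);cv2.imwrite("pics/c1.png",a)
E
```

```text
ee_pos: [0.5887, -0.3874, 0.2229]
ee_rot: [[-0.141, 0.99, -0.001], [0.99, 0.141, 0.001], [0.002, -0.0, -1.0]]
bar px [390. 299.] xy [ 0.7616 -0.5185] size [0.024 0.082] grip yaw 20.2
bar px [166. 299.] xy [ 0.4583 -0.5619] size [0.081 0.024] grip yaw -2.4
bar px [278. 184.] xy [ 0.5876 -0.3815] size [0.03  0.084] grip yaw 8.9
shift [-0.0109 -0.003   0.1961] turn -0.8 | at [ 0.5895 -0.3862  0.2231] yaw 8.2 q7 46.8 F [-0.2  0.6 -0.1] op 0.0648 t 34.38
```

View pics/c1.png

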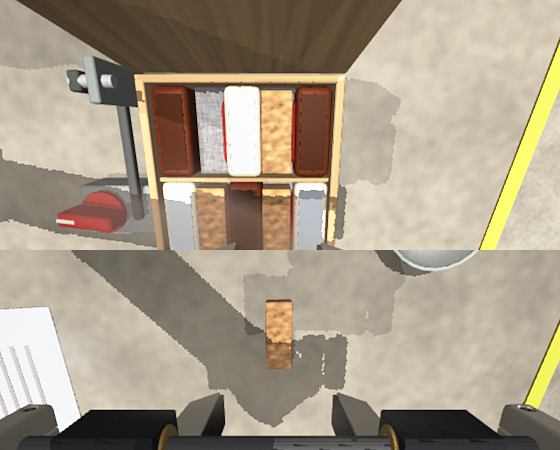

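Three bars are home in gaps 1, 3 and 4, and D is at (278,184). I'll grasp D 15 mm off centre and take it to gap 2.

```bash
python3 shift.py '[{"d": [-0.108, -0.02, 0.4]}, {"d": [0, 0, 0.5]}, {"d": [0, 0, 0.5]}, {"d": [0, 0, 0.4]}, {"d": [0, 0, 0.16]}]' >/dev/null;  python3 shift.py '[{}, {}, {}, {}, {}]' 0.02 40|grep -v rot
python3 shift.py '[{}, {}, {"d": [0, 0, -0.5]}, {"d": [0, 0, -0.5]}, {"d": [0, 0, -0.5]}]'|grep -v rot
python3 - <<'E'
from case import *
to(np.r_[W(P,(-35.4,34))[:2],.18],np.degrees(P[2]))
E
```

```text
time: 35.62
ee_pos: [0.5893, -0.3997, 0.0294]
wrist_force: [0.1, 0.5, 6.4]
opening: 0.0315
finger_force: 40.0
time: 36.25
ee_pos: [0.5878, -0.399, 0.179]
wrist_force: [0.6, -0.3, -0.8]
opening: 0.0319
finger_force: 40.0
shift [ 0.4127  0.043  -0.0009] turn 0.0 | at [ 0.5878 -0.399   0.179 ] yaw 8.1 q7 48.3 F [ 0.6 -0.3 -0.8] op 0.0319 t 36.25
```

Scaled: 0.051 m is 0.51, 0.0054 m is 0.054.

```bash
python3 shift.py '[{"d": [0.51, 0.054, 0]}, {"d": [0.51, 0.054, 0]}, {"d": [0.51, 0.054, 0]}, {"d": [0.51, 0.054, 0]}, {"d": [0.51, 0.054, 0]}]' >/dev/null; python3 shift.py '[{"d": [0.51, 0.054, 0]}, {"d": [0.51, 0.054, 0]}, {"d": [0.51, 0.054, 0]}, {"d": [0, 0, 0.25]}, {"d": [0, 0, 0.25]}]' >/dev/null;  python3 shift.py '[{}, {}, {}]' |grep -v rot
python3 - <<'E'
from case import *
d=snap("wrist","w16"); to(np.r_[W(P,(-35.4,34))[:2],.08],np.degrees(P[2]))
c=cork(d,500); print([(np.round(r[0]),np.round(r[1]),cv2.boxPoints(r).round(0).tolist()) for r,a in c])
cv2.imwrite("pics/w16s.png",cv2.resize(d["frame"],(784,588),interpolation=cv2.INTER_CUBIC)[100:520])
E
```

```text
time: 37.88
ee_pos: [0.5743, 0.0107, 0.1289]
wrist_force: [-0.2, 0.5, -0.7]
opening: 0.0314
finger_force: 40.0
shift [ 0.0052 -0.0014  0.0489] turn 0.0 | at [0.5742 0.0107 0.1289] yaw 8.1 q7 10.9 F [-0.1  1.2 -0.3] op 0.0317 t 37.92
[(array([299., 330.]), array([293.,  36.]), [[153.0, 348.0], [153.0, 312.0], [446.0, 312.0], [446.0, 348.0]]), (array([322., 212.]), array([147., 279.]), [[182.0, 138.0], [461.0, 138.0], [461.0, 285.0], [182.0, 285.0]]), (array([280.,  66.]), array([132., 559.]), [[-0.0, 0.0], [559.0, 0.0], [559.0, 132.0], [0.0, 132.0]])]
```

View pics/w16s.png

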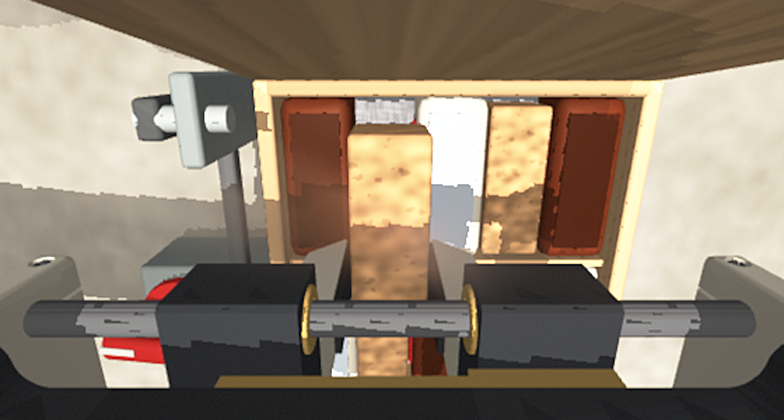

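```bash
python3 shift.py '[{"d": [0.042, -0.015, 0.15]}, {"d": [0, 0, 0.15]}, {"d": [0, 0, 0.1]}, {}]' |grep -v rot; python3 shift.py '[{"d": [0, 0, 0.05]}, {"d": [0, 0, 0.05]}, {"d": [0, 0, 0.03]}, {}]'|grep -v rot
```

```text
time: 38.42
ee_pos: [0.5704, 0.0148, 0.0863]
wrist_force: [-0.1, -0.8, -0.8]
opening: 0.0317
finger_force: 40.0
time: 38.92
ee_pos: [0.5702, 0.0148, 0.074]
wrist_force: [-3.6, -0.2, -1.8]
opening: 0.0313
finger_force: 40.0
```

Scaled: -0.014 m is -0.14, -0.012 m is -0.12.

```bash
python3 shift.py '[{}, {}, {}, {"d": [0, 0, -0.12]}, {"d": [0, 0, -0.14]}]' 0.045 |grep open; python3 shift.py '[{"d": [0.03, 0, 0]}, {"d": [0.02, 0, 0]}, {}, {}, {}]' 0 20|grep -A9 open;  python3 shift.py '[{}, {"d": [0, 0, 0.1]}, {"d": [0, 0, 0.06]}, {"d": [0, 0, 0.03]}, {}]'|grep -v rot; python3 shift.py '[{"d": [0, 0, 0.03]}, {"d": [0, 0, 0.02]}, {}]' |grep -v rot; python3 shift.py '[{"d": [0, 0, 0.02]}, {}]' |grep -v rot
```

```text
opening: 0.0452
opening: 0.0019
finger_force: 0.0
time: 40.8
ee_pos: [0.5704, 0.0198, 0.0812]
wrist_force: [0.3, -0.9, 0.0]
opening: 0.0004
finger_force: 0.0
time: 41.18
ee_pos: [0.5706, 0.0199, 0.0766]
wrist_force: [-0.5, 0.5, -0.5]
opening: 0.0006
finger_force: 0.0
time: 41.42
ee_pos: [0.5708, 0.0202, 0.0753]
wrist_force: [-3.1, 0.3, 6.7]
opening: 0.0004
finger_force: 3.4
```

All four bars are home by the push readings. Next I lift, check gap 2 numerically, and measure the knob.

```bash
cat > knob.py <<'E'
from h import *
from scipy.optimize import minimize
def red(d):
    h=cv2.cvtColor(d["frame"],cv2.COLOR_BGR2HSV)
    m=(cv2.inRange(h,(0,150,60),(5,255,255))|cv2.inRange(h,(172,150,60),(180,255,255)))
    return m, cv2.inRange(h,(0,0,195),(180,60,255))
def box(x,y,a,z0=.056,z1=.094):
    c=np.array([(-.028,-.008),(.028,-.008),(.028,.008),(-.028,.008)])
    R=np.array([[np.cos(a),-np.sin(a)],[np.sin(a),np.cos(a)]]); c=c@R.T+[x,y]
    t=np.linspace(0,2*np.pi,40); k=np.c_[x+.025*np.cos(t),y+.025*np.sin(t)]
    return [np.vstack([np.c_[c,[z]*4] for z in(z0,z1)]), np.vstack([np.c_[k,[z]*40] for z in(.051,.06)])]
def cost(p,V,S=4):
    e=0
    for d,m,w in V:
        im=np.zeros_like(m)
        for q in box(p[0],p[1],p[2]):
            u=proj(d,q); cv2.fillConvexPoly(im,cv2.convexHull(np.int32(u*16).reshape(-1,1,2)),255,cv2.LINE_AA,4)
        e+=(cv2.absdiff(im,m)[w==0].astype(float).sum())/255/ m.astype(float).sum()*255
    return e
def fit(ds,x0=(.461,-.076)):
    V=[]
    for d in ds:
        m,w=red(d); c=proj(d,[x0[0],x0[1],.07])[0]; k=np.zeros_like(m); cv2.circle(k,(int(c[0]),int(c[1])),70,255,-1); V.append((d,m&k,w))
    best=min((minimize(cost,[x0[0],x0[1],a],args=(V,),method="Nelder-Mead",options=dict(initial_simplex=[[x0[0],x0[1],a],[x0[0]+.008,x0[1],a],[x0[0],x0[1]+.008,a],[x0[0],x0[1],a+.25]])) for a in np.radians([-60,-20,20,60,90])),key=lambda r:r.fun)
    return best.x,best.fun
E
python3 shift.py '[{"d": [0, 0, 0.01]}, {}]' |grep -E "pos|force"; python3 shift.py '[{"d": [0, 0, -0.3]}, {"d": [0, 0, -0.6]}, {"d": [0, 0, -0.6]}, {"d": [-0.45, -0.4, 0]}, {"d": [-0.45, -0.4, 0]}]' 0.04|grep -A1 ee_pos
python3 shift.py '[{"d": [0, -0.2, 0]}, {}, {}]' >/dev/null
python3 - <<'E'
from knob import *
import pickle
d=snap("wrist"); pickle.dump(d,open("k1.pkl","wb")); x,f=fit([d]); print(x,np.degrees(x[2]),f); x,f=fit([pickle.load(open("w3.pkl","rb")),d]); print(x,np.degrees(x[2]),f); to((x[0],x[1],.2),90+np.degrees(x[2]))
h=cv2.cvtColor(d["frame"],cv2.COLOR_BGR2HSV); m=cv2.inRange(h,(6,95,110),(20,255,255))
from case import P,W
for i,(cx,cy) in enumerate([(-35.4,-49),(-35.4,49),(35.4,-49),(35.4,49)]):
    u=np.int32([proj(d,np.r_[W(P,(cx+a,cy+b))[:2],.067])[0] for a,b in((-14,-38),(14,-38),(14,38),(-14,38))]); k=np.zeros_like(m); cv2.fillConvexPoly(k,u,255); print("gap",i+1,"cork fraction",round(float((m&k).sum()/max(k.sum(),1)),2) if k.any() else None)
E
```

```text
ee_pos: [0.5708, 0.0202, 0.0753]
wrist_force: [-5.2, 0.9, 14.9]
finger_force: 7.3
ee_pos: [0.5044, -0.0813, 0.2247]
ee_rot: [[-0.143, 0.99, 0.003], [0.99, 0.143, -0.0], [-0.001, 0.003, -1.0]]
[ 0.45512042 -0.07267352  0.01619468] 0.9278868906551285 0.10857452183327318
[ 0.45436371 -0.0730568   0.01258118] 0.7208485308831472 0.42077753753179625
shift [ 0.0138 -0.0295  0.0238] turn -82.5 | at [ 0.4855 -0.0825  0.2238] yaw 8.2 q7 18.7 F [-0.4  0.6 -0.2] op 0.0398 t 42.73
gap 1 cork fraction 0.84
gap 2 cork fraction 0.84
gap 3 cork fraction 0.63
gap 4 cork fraction 0.7
```

```bash
python3 shift.py '[{"d": [0.138, -0.295, 0]}, {"rz": -1}, {"rz": -1}, {"rz": -1}, {"rz": -1}]' >/dev/null; python3 shift.py '[{"rz": -1}, {"rz": -1}, {"rz": -1}, {"rz": -1}, {"rz": -0.2}]' >/dev/null; python3 shift.py '[{}, {}]' |grep -v rot
python3 - <<'E'
from knob import *
import pickle
d=snap("wrist"); x,f=fit([d],(.455,-.073)); print(x,np.degrees(x[2]),f); x,f=fit([pickle.load(open("k1.pkl","rb")),d],(.455,-.073)); print(x,np.degrees(x[2]),f); to((x[0],x[1],.08),90+np.degrees(x[2]))
E
```

```text
time: 44.22
ee_pos: [0.4533, -0.0737, 0.2236]
wrist_force: [0.4, 0.1, 0.5]
opening: 0.04
finger_force: 0.0
[ 0.45422867 -0.07306943 -0.0984366 ] -5.640001488704199 0.2941288997665063
[ 0.45471698 -0.07273147  0.02230897] 1.278209692574446 0.40841208243954563
shift [-0.0014  0.001   0.1437] turn -1.2 | at [ 0.4533 -0.0738  0.2237] yaw 90.0 q7 97.5 F [-0.3 -1.  -0.2] op 0.0396 t 44.27
```

Scaled: -0.0014 m is -0.014, 0.001 m is 0.01.

```bash
python3 shift.py '[{"d": [-0.014, 0.01, 0.5]}, {"d": [0, 0, 0.5]}, {"d": [0, 0, 0.3]}, {"d": [0, 0, 0.13]}, {}]' |grep -v rot; python3 shift.py '[{}, {}, {}, {}]' 0.005 35 |grep -v rot
python3 shift.py '[{"rz": 0.4}, {"rz": 0.8}, {"rz": 1}, {"rz": 1}, {"rz": 1}]'; python3 -c "
from h import *
print(np.round(arm.get_state()['torque'],2));to((.4547,-.0727,.08))"
```

```text
time: 44.9
ee_pos: [0.4544, -0.0729, 0.0804]
wrist_force: [-0.2, 0.2, -0.3]
opening: 0.04
finger_force: 0.0
time: 45.4
ee_pos: [0.4556, -0.0758, 0.0818]
wrist_force: [-0.3, -7.5, 2.7]
opening: 0.0159
finger_force: 34.9
time: 46.02
ee_pos: [0.4555, -0.0761, 0.0819]
ee_rot: [[-0.739, 0.673, 0.003], [0.673, 0.739, -0.003], [-0.004, -0.0, -1.0]]
wrist_force: [-0.8, -7.8, 1.8]
opening: 0.0159
finger_force: 34.9
[-1.91  0.11  0.08]
shift [0.0029 0.002  0.0018] turn 0 | at [ 0.4555 -0.0761  0.0819] yaw 47.7 q7 64.4 F [-0.8 -7.8  1.8] op 0.0159 t 46.02
```

Scaled: -0.0015 m is -0.015, 10 degrees is 1.

```bash
python3 shift.py '[{"d": [-0.015, -0.015, 0], "rz": 1}, {"rz": 1}, {"rz": 1}, {"rz": 1}, {"rz": 1}]' |grep -A1 -E "ee_r|force|open"; python3 shift.py '[{"rz": 1}, {"rz": 1}, {"rz": 1}, {"rz": 1}, {"rz": 0.5}]' |grep -A1 -E "ee_r|force|open"; python3 -c "
from h import *
print(np.round(arm.get_state()['torque'],2));to((.4547,-.0757,.08))"
```

```text
ee_rot: [[0.039, 0.999, 0.002], [0.999, -0.039, -0.001], [-0.001, 0.002, -1.0]]
wrist_force: [-1.7, -3.8, 5.1]
opening: 0.0163
finger_force: 34.9
ee_rot: [[0.733, 0.68, 0.001], [0.68, -0.733, -0.001], [0.0, 0.001, -1.0]]
wrist_force: [-3.7, -3.6, 8.3]
opening: 0.0157
finger_force: 34.9
[-0.95  0.91  0.11]
shift [ 0.0002 -0.0006  0.0018] turn 0 | at [ 0.455  -0.0763  0.0818] yaw -47.1 q7 -14.4 F [-3.7 -3.6  8.3] op 0.0157 t 47.27
```

Scaled: 5 degrees is 0.5.

```bash
python3 shift.py '[{"rz": 0.5}, {}, {}]' >/dev/null; python3 -c "
from h import *
print(np.round(arm.get_state()['torque'],2));to((.4547,-.0757,.08))";  python3 shift.py '[{"rz": 0.5}, {}, {}]' >/dev/null; python3 -c "
from h import *
print(np.round(arm.get_state()['torque'],2));to((.4547,-.0757,.08))"
```

```text
[-0.92  0.9   0.27]
shift [ 0.0001 -0.0006  0.0018] turn 0 | at [ 0.455  -0.0762  0.0818] yaw -51.9 q7 -18.2 F [-3.3 -4.   8.5] op 0.0155 t 47.65
[-0.81  0.7   0.99]
shift [-0.0003 -0.0006  0.0018] turn 0 | at [ 0.4553 -0.076   0.0818] yaw -56.7 q7 -22.2 F [-2.5 -3.1  7.9] op 0.0163 t 48.02
```

Scaled: -0.02 m is -0.2.

```bash
python3 shift.py '[{}, {}, {}, {}, {"d": [0, 0, -0.2]}]' 0.045 |grep open; python3 shift.py '[{"d": [0, 0, -0.6]}, {"d": [0, 0, -0.6]}, {}, {}]' |grep -A1 pos
python3 - <<'E'
from knob import *
from case import P,W
import pickle
d=snap("wrist","k2"); pickle.dump(d,open("k2.pkl","wb")); x,f=fit([d],(.455,-.076)); print(x,np.degrees(x[2]),f)
t=snap("top"); s=snap("scene"); pickle.dump((t,s),open("ts.pkl","wb"))
to((.5,0,.45),0); print("lid edge side pts for angles", [W(P,(0,104))])
E
```

```text
opening: 0.0451
ee_pos: [0.4544, -0.0743, 0.2204]
ee_rot: [[0.837, 0.547, -0.0], [0.547, -0.837, 0.001], [0.001, -0.001, -1.0]]
[ 0.45576628 -0.07365425  0.69772057] 39.976443732784475 0.21296192154363336
shift [ 0.0792 -0.0376 -0.2308] turn -56.9 | at [ 0.4535 -0.0749  0.2194] yaw -56.9 q7 -36.8 F [-0.4 -0.3 -0.8] op 0.0451 t 49.3
lid edge side pts for angles [array([0.59738612, 0.09000242, 0.0755    ])]
```

The knob is at its stop: the wing has turned about 140° and the wrist torque rose. Now I'll work out the lid angle from w2 and the closing arc.

```bash
cat > lid.py <<'E'
from case import *
def L(th,x,r,o):  # lid point (m): x along hinge, r from hinge, o outward
    y=.104-r*np.cos(th)+o*np.sin(th); z=.0755+r*np.sin(th)+o*np.cos(th)
    return np.r_[W(P,(x*1000,y*1000))[:2],z]
def tcp(th,x=.01,r=.17,o=.010):  # TCP so that the tip's -y corner sits on the outer face
    p=L(th,x,r,o); n=np.r_[W(P,(0,9.5))[:2]-P[:2],.008]; return p+n
E
python3 - <<'E'
from lid import *
d=pickle.load(open("w2.pkl","rb"))
def g(v): th=v[0]; return np.concatenate([(proj(d,L(th,-.101,.208,.01))*1.4-(291,97))[0],(proj(d,L(th,.101,.208,.01))*1.4-(604,86))[0],(proj(d,L(th,-.101,.208,0))*1.4-(296,109))[0],(proj(d,L(th,.101,.208,0))*1.4-(602,99))[0]])
r=least_squares(g,[1.6]);print(r.x,r.fun.round(1))
th=r.x[0]
for a in(th,1.4,1.2,1,.8,.6,.4,.2,0): print(round(a,2),tcp(a).round(4))
to(tcp(th)+[0,0,.12],8.1); R=np.array(arm.get_state()["ee_rot"])
print("pre",W(P,(10,220)))
E
python3 shift.py '[{"d": [0, 0, -0.6], "rz": -1}, {"d": [0, 0, -0.6], "rz": -1}, {"d": [0, 0, -0.3], "rz": -1}, {"rz": -1}, {"rz": -1}]' 0 >/dev/null; python3 shift.py '[{"rz": -1}, {"rz": -0.5}, {}, {}]' |grep -A3 pos
python3 - <<'E'
from lid import *
to(np.r_[W(P,(10,200))[:2],.37],8.1)
E
```

```text
[1.71216341] [-0.6 -2.1  3.5 -1.7 -4.5  2.4  4.6  2. ]
1.71 [0.6012 0.1343 0.2504]
1.4 [0.6086 0.082  0.2527]
1.2 [0.6133 0.0491 0.2456]
1 [0.6177 0.0182 0.232 ]
0.8 [ 0.6216 -0.0093  0.2124]
0.6 [ 0.6249 -0.0325  0.1877]
0.4 [ 0.6274 -0.0504  0.1589]
0.2 [ 0.6291 -0.0622  0.1271]
0 [ 0.6299 -0.0675  0.0935]
shift [ 0.2376 -0.0947 -0.1515] turn -65.0 | at [ 0.4535 -0.0749  0.2194] yaw -56.9 q7 -36.8 F [-0.4 -0.3 -0.8] op 0.0451 t 49.3
pre [0.59097246 0.20625587 0.0755    ]
ee_pos: [0.4544, -0.0751, 0.3702]
ee_rot: [[-0.139, 0.99, -0.001], [0.99, 0.139, -0.001], [-0.0, -0.001, -1.0]]
wrist_force: [0.8, -0.2, -0.2]
opening: 0.0004
shift [ 2.396e-01  1.744e-01 -2.000e-04] turn -0.1 | at [ 0.4544 -0.0751  0.3702] yaw 8.0 q7 13.7 F [ 0.8 -0.2 -0.2] op 0.0004 t 50.42
```

```bash
python3 shift.py '[{"d": [0.48, 0.349, 0]}, {"d": [0.48, 0.349, 0]}, {"d": [0.48, 0.349, 0]}, {"d": [0.48, 0.349, 0]}, {"d": [0.48, 0.349, 0]}]' >/dev/null; python3 shift.py '[{"d": [0, 0, 0.3]}, {"d": [0, 0, 0.3]}, {"d": [0, 0, 0.3]}, {"d": [0, 0, 0.28]}, {}]' |grep -v rot;  python3 shift.py '[{"d": [-0.2, 0, 0]}, {"d": [-0.2, 0, 0]}, {"d": [-0.05, 0, 0]}, {}]' |grep -v rot
python3 - <<'E'
from lid import *
to(tcp(1.6),8.1);to(tcp(1.5),8.1)
E
```

```text
time: 51.68
ee_pos: [0.5918, 0.1871, 0.25]
wrist_force: [0.1, -0.2, -0.0]
opening: 0.0004
finger_force: 0.0
time: 52.18
ee_pos: [0.6003, 0.1418, 0.2535]
wrist_force: [0.3, 0.2, -0.6]
opening: 0.0004
finger_force: 0.0
shift [-0.0264 -0.0002  0.0003] turn -0.1 | at [0.6003 0.1418 0.2535] yaw 8.0 q7 11.1 F [ 0.3  0.2 -0.6] op 0.0004 t 52.17
shift [-0.0434 -0.0002 -0.0003] turn -0.1 | at [0.6003 0.1418 0.2535] yaw 8.0 q7 11.1 F [ 0.3  0.2 -0.6] op 0.0004 t 52.17
```

Scaled: -0.017 m is -0.17, 0.003 m is 0.03.

```bash
python3 shift.py '[{"d": [-0.13, 0, 0]}, {"d": [-0.13, 0, 0]}, {"d": [-0.17, 0, 0]}, {"d": [-0.17, 0, 0.01]}, {"d": [-0.17, 0, 0.03]}]' |grep -v rot
python3 - <<'E'
from lid import *
to(tcp(1.3),8.1)
E
```

```text
time: 52.8
ee_pos: [0.6111, 0.0648, 0.2487]
wrist_force: [1.1, 1.6, 0.5]
opening: 0.0001
finger_force: 1.3
shift [ 0.0005 -0.     -0.0013] turn -0.0 | at [0.6111 0.0648 0.2487] yaw 8.1 q7 18.7 F [1.1 1.6 0.5] op 0.0001 t 52.8
```

```bash
python3 shift.py '[{"d": [-0.164, 0, 0.045]}, {"d": [-0.16, 0, 0.06]}, {"d": [-0.153, 0, 0.075]}, {"d": [-0.144, 0, 0.09]}, {"d": [-0.133, 0, 0.104]}]' |grep -v rot
python3 -c "
from lid import *
to(tcp(.8),8.1)"
python3 shift.py '[{"d": [-0.124, 0, 0.119]}, {"d": [-0.111, 0, 0.128]}, {"d": [-0.097, 0, 0.14]}, {"d": [-0.083, 0, 0.15]}, {"d": [-0.067, 0, 0.156]}]' |grep -v rot
python3 -c "
from lid import *
to(tcp(.3),8.1)"
```

```text
time: 53.42
ee_pos: [0.6215, -0.0094, 0.2105]
wrist_force: [1.6, 2.6, 1.5]
opening: 0.0006
finger_force: 0.9
shift [ 0.      0.0001 -0.0019] turn 0.0 | at [ 0.6215 -0.0094  0.2105] yaw 8.1 q7 27.4 F [1.6 2.6 1.5] op 0.0006 t 53.42
time: 54.05
ee_pos: [0.6282, -0.0564, 0.1408]
wrist_force: [0.4, 0.5, 0.3]
opening: 0.0003
finger_force: 0.6
shift [-0.0007  0.0001 -0.0025] turn 0.0 | at [ 0.6282 -0.0564  0.1408] yaw 8.1 q7 34.5 F [0.4 0.5 0.3] op 0.0003 t 54.05
```

```bash
python3 shift.py '[{"d": [-0.05, 0, 0.16]}, {"d": [-0.036, 0, 0.166]}, {"d": [-0.01, 0, 0.08]}, {"d": [-0.01, 0, 0.06]}, {}]' |grep -v rot
python3 -c "
from lid import *
to(tcp(0),8.1)"
```

```text
time: 54.68
ee_pos: [0.6295, -0.0663, 0.095]
wrist_force: [-0.7, 0.5, -0.1]
opening: 0.0005
finger_force: 0.0
shift [-0.0012  0.0002  0.0015] turn 0.0 | at [ 0.6295 -0.0663  0.095 ] yaw 8.1 q7 37.2 F [-0.7  0.5 -0.1] op 0.0005 t 54.67
```

The manual's scale: shifts go in units of 100 mm and turns go in units of 10 degrees. Converting my numbers, 0.002 m is 0.02.

```bash
python3 shift.py '[{"d": [0, 0, 0.02]}, {"d": [0, 0, 0.02]}, {}]' |grep -v rot; python3 shift.py '[{"d": [0, 0, 0.02]}, {"d": [0, 0, 0.01]}, {}]' |grep -v rot
```

```text
time: 55.05
ee_pos: [0.6303, -0.0664, 0.0938]
wrist_force: [-5.9, 1.2, 13.6]
opening: 0.0004
finger_force: 6.8
time: 55.42
ee_pos: [0.6304, -0.0664, 0.0935]
wrist_force: [-12.6, 3.9, 33.2]
opening: 0.0004
finger_force: 16.5
```

```bash
python3 shift.py '[{"d": [0, 0, -0.1]}, {"d": [0, 0, -0.4]}, {"d": [0, 0, -0.6]}, {"d": [0, 0, -0.6]}, {"d": [0, 0, -0.6]}]' >/dev/null; python3 shift.py '[{"d": [0, 0, -0.4]}, {"d": [-0.5, 0, 0]}, {}, {}]' |grep -v rot
python3 - <<'E'
from lid import *
import knob
d=snap("wrist"); h=cv2.cvtColor(d["frame"],cv2.COLOR_BGR2HSV); m=cv2.inRange(h,(8,50,40),(28,200,255))
for th in(0,.05,.1,.2):
    u=[proj(d,L(th,x,r,.01))[0] for x,r in((-.101,0),(.101,0),(.101,.208),(-.101,.208))]; k=np.zeros_like(m); cv2.fillConvexPoly(k,np.int32(np.round(u)),255); k[300:]=0; n=m.copy(); n[300:]=0
    print(th,"IoU",round((k&n).sum()/(k|n).sum()*1.0,3))
x,f=knob.fit([d],(.455,-.075)); print(np.degrees(x[2]),f,arm.get_state()["wrist_force"])
E
```

```text
time: 56.55
ee_pos: [0.6366, -0.1159, 0.3582]
wrist_force: [0.1, 0.3, 0.0]
opening: 0.0005
finger_force: 0.0
0 IoU 0.955
0.05 IoU 0.948
0.1 IoU 0.939
0.2 IoU 0.91
43.83597791702299 0.24951957698084476 [ 0.80961127  0.03555681 -0.51078558]
```

The lid image fits best at angle 0, the knob wing is still at about +40°, and the arm is clear, so I'm handing in.

```bash
python3 -c "
from bench import arm
print(arm.finish_job())"
```

```text
the job is handed in; nothing more can be done
None
```

I handed the job in at about 57 s: all four spacers pushed home, the knob turned to its stop, and the lid lowered shut, with the arm clear of everything; the hand-in gave no verdict, so these are my own measurements.

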